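# Cast teeth into the push-and-turn safety jar

## Robot

A 6-joint arm with a two-finger parallel gripper is mounted at the origin on the work surface. World frame = base frame: x ahead of the robot, y to its left, z up, the work surface at z = 0. Lengths are in m, angles in rad, forces in N, time in s.
With the tool pointing down it reaches from about 0.35 to 0.775 m from the base axis. Payload 5.5 kg.
Tool frame: the origin (TCP) lies at the very end of the fingers, on their centre line; the grasp point (between the pads) lies env.hold_point_z behind it (env.hold_point_z is the distance from the TCP to the grasp point, in m); z points along the fingers, y is the line along which they close (so a half turn about z gives the same grasp; the last joint's range is limited). The gripper opens to 85 mm and grips with 20 to 120 N. Pads are 22 mm wide; open, the fingers measure 114 mm over their backs; the gripper's body (76 mm by 85 mm) begins 54 mm behind the grasp point. The pads swing forward as they close: fully open they stand 13 mm farther back than shut.
Start: joints at [1.15, 0.313, 0.046, 1.304, 0, 1.431], TCP at [0.159, 0.553, 0.195] pointing down, gripper open.
Joint ranges: [-2.76, 2.76], [-0.86, 1.69], [-1.03, 1.26], [-2.2, 2.34], [-1.47, 1.5], [-3.14, 3.14]. Speed limits (rad/s): [2.57, 2.57, 3.14, 3.14, 3.14, 3.14].

## Interface

Orientations are given as a unit quaternion [w, x, y, z].
In Python, from workcell import env gives the robot as it stands.
- The arm moves only by the tool carry_out, never from a script. Its argument "steps" is a list of rows, each a list of 3 entries, a list of its own where there are three numbers: the turn, a rotation vector about the tool's x, y, z in degrees, then the shift along the tool's x, y, z in cm, then the closure in counts, from 0 (fully open) to 255 (shut). A call has exactly 8 rows; each row is the pose to reach, as a shift and turn from the pose commanded when the call began, along the tool's axes at that moment; what a row does not reach only later rows make up. A row lasts 1/8 s, in which the tool goes at most 62.5 mm and 10.7 degrees, less where a joint would pass 70% of its speed; a pose out of reach is approached as far as the arm can. A call with a gripper value outside its range is refused whole. The fingers move at their own pace and stop on an object; "force" is the grip in N (left out, the last holds). Time passes only in rows, so rows that repeat a pose let the fingers close, or fill a call up. It gives the time, the measured TCP pose, the force, the opening and the grip force at its end, in the units of the state.
- env.get_state(): the state, without advancing time (a new reading comes with each control period).
- env.read_camera(name): name is "side" or "top"; returns (picture, depth): 384x512x3 uint8, red, green, blue; 384x512 float32, m along the optical axis (not along the pixel's ray), 0 where there is no reading.
- env.get_calibration(name): a dict with "fx", "fy", "cx", "cy" (pixels), "origin" and "orientation" of the camera in the world. Camera axes: x right, y up, looking along -z (the intrinsics and any distortion apply to the point x, -y, -z); pixel columns grow to the right and rows downward; lengths in m; the calibration is good to about 2 mm. A picture is of the moment at which its call begins. get_calibration takes no time and is no camera call.
- env.hand_in(): hands the job in; it is judged then, once.
The state is a dict: "clock": time; "joint_pos": joint angles; "qvel": joint speeds; "tau": joint torques, N m; "tcp_pos": TCP position; "orientation": TCP orientation; "wrist_force": force on the tool from outside, world axes, zero at the start; "ft_torque": the same for the moment, N m; "finger_gap": finger opening in m; "grip_force": force on a finger pad.
Only numpy, scipy, OpenCV 4.12 (cv2) and the standard library are available. Lean on these libraries where they do the work, as an engineer would, in place of code of your own. Each camera call takes 0.05 s, during which the arm holds its last target. There are 200 camera calls.

## Task

Put every cast tooth lying on the bench into the safety jar and close it again. Press the red cap down and turn it counter-clockwise to free it, stand it upright on the middle of the cork mat and let go of it; when all the teeth are in the jar, put the cap back on, press it down and turn it clockwise to the stop, then let it spring up into its catches so that it is locked. Never force the cap round, and leave the dark model eye and the tin where they are.

Things in the scene. Friction and masses are not known exactly. Their poses are not given: they have to be found in the camera images.
- jar: Clear wide-mouth jar, 92 mm dia, fixed in a blue round bench holder (plate 124 mm dia, 4 mm thick; three steel jaws 34 mm tall, reaching 57 mm from the axis). Origin on the bench on the jar's axis, z up. Inner floor 5 mm above the bench, rising to a 25 mm high cone in the middle. White marks on the plate lie at 0, 120, 240 deg from the jar's x axis, below the catches.
- jar_mouth (a point): Centre of the jar's open mouth, 80 mm above the bench: 60 mm inside dia, neck 66 mm outside. The neck widens into the body 42 mm above the bench. Turns with the jar.
- jar_catch (a point): One of three white catches round the neck, at 0, 120, 240 deg from jar x: 27 mm wide, reaching 41.5 mm from the axis, top 72 mm, underside 66 mm above the bench. Seen from above, a fin hangs 5 mm lower at its counter-clockwise end, a long stop at the other. Point: middle of the underside, 36 mm from the axis.
- cap_wing (a point): Middle of the red cap's grip wing: 56 mm long (cap x), 18 mm thick (y), 30 mm tall, straight across the cap's top. Point 55 mm above the cap's rim, 15 mm above the shell's top; z up when upright. To free the locked cap: press it down about 7 mm (5 needed, 9 at most), keep it down, turn 60 deg (42 to 78 will do) counter-clockwise from above; then lift. Else it only plays 4 deg.
- cap_rim (a point): Centre of the cap's lower rim. Shell 97 mm dia (90 inside), 40 mm tall, open below, 120 g. Three white lugs inside, 14 mm wide, at 0, 120, 240 deg from cap x, their tops 10 mm above the rim; white stripes outside show them. Locked at the start: cap x along jar x within 4 deg, rim 56 mm above the bench.
- cap_lug (a point): One of the cap's lugs, at 0 deg from cap x, 38 mm from the axis, 7 mm above the rim. To lock: lower the cap upright with its lugs 60 deg counter-clockwise of catches (cap x at 60, 180 or 300 deg to jar x); the rim meets the collar 61 mm above the bench; press to 49 mm, turn 60 deg clockwise to the stop, let it rise into the catches (56 mm).
- collar (a joint): Yellow spring ring round the jar's neck, under the cap's rim (100 mm dia, slides up and down). Value in m: 0 with the cap locked (ring top 56 mm above the bench), -0.005 with nothing on it or the cap merely standing there unlocked, growing as it is pressed, at most 0.009. Spring 600 N/m: about 3 N at -0.005, 6.6 N at 0, 11 N at 0.007.
- pad_top (a point): Round cork mat on the bench, 120 mm dia, 4 mm thick: the place for the cap while it is off. This point is the centre of its upper face. Fixed.
- tin_center (a point): Steel tin with a blue band, 76 mm dia, 88 mm tall, point at its middle. Bystander, to be left alone.
- tooth1_center (a point): Resin-cast tooth, ivory crown with two darker roots, 27 mm long (x, roots towards +x), 17 mm wide (y), 15 mm tall (z), 12 g; grasp it across its width. Point at its middle, 7.5 mm above the face it lies on at the start. Four to six such teeth are present; None if this one is absent.
- tooth2_center (a point): Resin-cast tooth, ivory crown with two darker roots, 27 mm long (x, roots towards +x), 17 mm wide (y), 15 mm tall (z), 12 g; grasp it across its width. Point at its middle, 7.5 mm above the face it lies on at the start. Four to six such teeth are present; None if this one is absent.
- tooth3_center (a point): Resin-cast tooth, ivory crown with two darker roots, 27 mm long (x, roots towards +x), 17 mm wide (y), 15 mm tall (z), 12 g; grasp it across its width. Point at its middle, 7.5 mm above the face it lies on at the start. Four to six such teeth are present; None if this one is absent.
- tooth4_center (a point): Resin-cast tooth, ivory crown with two darker roots, 27 mm long (x, roots towards +x), 17 mm wide (y), 15 mm tall (z), 12 g; grasp it across its width. Point at its middle, 7.5 mm above the face it lies on at the start. Four to six such teeth are present; None if this one is absent.
- tooth5_center (a point): Resin-cast tooth, ivory crown with two darker roots, 27 mm long (x, roots towards +x), 17 mm wide (y), 15 mm tall (z), 12 g; grasp it across its width. Point at its middle, 7.5 mm above the face it lies on at the start. Four to six such teeth are present; None if this one is absent.
- tooth6_center (a point): Resin-cast tooth, ivory crown with two darker roots, 27 mm long (x, roots towards +x), 17 mm wide (y), 15 mm tall (z), 12 g; grasp it across its width. Point at its middle, 7.5 mm above the face it lies on at the start. Four to six such teeth are present; None if this one is absent.
- eye_center (a point): Dark domed model eye on a grey disc, 34 mm dia, 17 mm tall, lying among the teeth; point 8 mm above the bench. Bystander, to be left alone.

How it is judged:
On the way, in this order (a step that is already met when the one before it is completed fails the run):
1. the cap stands upright on the cork mat, let go (horizontal distance between cap_wing and pad_top below 0.03 m and z of cap_wing in the frame of pad_top below 0.06 m and angle between cap_wing's own z axis and vertical below 0.12 rad and contact force between the fingers and anything else below 0.5 N), for 0.2 s.
2. every tooth is inside the jar (horizontal distance between each of tooth1_center, tooth2_center, tooth3_center, tooth4_center, tooth5_center, tooth6_center and jar below 0.044 m and z of each of tooth1_center, tooth2_center, tooth3_center, tooth4_center, tooth5_center, tooth6_center in the frame of jar below 0.072 m), for 0.2 s.
At the end, for the whole second after the job is handed in: Every tooth present lies inside the jar, its middle at least 8 mm below the mouth's edge; the cap is back on, centred within 6 mm, level within 0.07 rad and locked: height within about 2.5 mm of its locked height, spring collar between -0.0025 and 0.003 (not loose at -0.005, not jammed lower) (all of step 2 and horizontal distance between cap_wing and jar below 0.006 m and angle between cap_wing's own z axis and vertical below 0.07 rad and z of cap_wing in the frame of jar between 0.108 and 0.1135 m and value of joint collar between -0.0025 and 0.003 m); the robot touches nothing.
It fails at once if the model eye or the tin is shifted more than 30 mm (distance of any of eye_center, tin_center from where it was at the start of the episode above 0.03 m).
It fails at once if the cap is forced: wrenched against its catches or stops with over 120 N (contact force between cap and jar above 120 N).
Of tooth1, tooth2, tooth3, tooth4, tooth5, tooth6 only 4 to 6 are there at a start; the rules pass over those that are not, and their reading is None.
At some moment in a run one of tooth1, tooth2, tooth3, tooth4, tooth5, tooth6 may be knocked a few centimetres aside while the robot is not near it.
It also fails if it takes over 210 s, if anything falls off the work surface, if the arm or the gripper's body presses on something with over 40 N, if the wrist force passes 120 N, or if a joint passes its speed limit or range.

## Working session

There is one attempt and no reset: what is moved stays moved. The work goes in short steps, Python scripts to look and compute and a tool call to move; the robot and the scene stay as the last step left them, time stands still between calls to the robot, and variables do not carry over. Pictures are saved under pics/ and viewed, at most 14 in all, crops included, and the job is handed in when it is done.

Besides the shell and the picture viewer there is one more tool, called after "Emit:" in YAML: its name, and indented under it one key for each argument. carry_out: Moves the arm, as the interface text tells. Its arguments: {"type":"object","properties":{"steps":{"type":"array","items":{"type":"array"}},"force":{"type":"number"}},"required":["steps"]}

```bash
ls; mkdir -p pics; cat > h.py <<'E'
import numpy as np, cv2
from scipy.spatial.transform import Rotation as R
from workcell import env
def rot(q): return R.from_quat([q[1],q[2],q[3],q[0]])
def ray(c,u,v):
    k=env.get_calibration(c)
    d=np.array([(u-k['cx'])/k['fx'],-(v-k['cy'])/k['fy'],-1.0])
    return np.array(k['origin']),rot(k['orientation']).apply(d)
def plane(c,u,v,z):
    o,d=ray(c,u,v); return o+d*(z-o[2])/d[2]
def cloud(c,dep):
    k=env.get_calibration(c); v,u=np.indices(dep.shape)
    P=np.stack([(u-k['cx'])/k['fx']*dep,-(v-k['cy'])/k['fy']*dep,-dep],-1)
    return rot(k['orientation']).apply(P.reshape(-1,3)).reshape(P.shape)+np.array(k['origin'])
def tool(p=None):
    s=env.get_state(); return np.array(s['tcp_pos']),rot(s['orientation'])
E
python3 - <<'E'
from h import *
print(env.get_state(), env.hold_point_z)
for c in('top','side'):
    print(env.get_calibration(c)); im,d=env.read_camera(c); cv2.imwrite(f'pics/{c}0.png',im[:,:,::-1]); np.savez(f'{c}0.npz',im=im,d=d); print((d==0).mean())
E
```

```text
pics
{'clock': 0.0, 'joint_pos': array([1.15037970e+00, 3.14027118e-01, 4.49474408e-02, 1.30359631e+00,
       2.69647604e-05, 1.43119355e+00]), 'qvel': array([ 9.36989778e-04,  8.98636768e-04,  7.95600086e-04, -9.59107126e-05,
        7.94070060e-04, -1.39163290e-03]), 'tau': array([ 1.84572651e-03, -4.80619740e+01,  2.98536408e+01,  1.92646973e-02,
       -2.23273641e-04, -5.35877689e-06]), 'tcp_pos': array([0.15911239, 0.55193153, 0.19398084]), 'orientation': array([-2.72693911e-04,  1.39945997e-01,  9.90158691e-01, -8.99502057e-04]), 'wrist_force': array([-0.6916556 , -0.63575276, -0.04096213]), 'ft_torque': array([-0.00821611, -0.02378747,  0.05769566]), 'grip_force': 0.0, 'finger_gap': 0.08501003869933196} 0.0187
{'fx': 366.45218416558123, 'fy': 366.45218416558123, 'cx': 252.89079133853133, 'cy': 190.84679181807388, 'origin': array([0.38639398, 0.01077473, 0.89383985]), 'orientation': array([-0.7001164 , -0.05815435,  0.03850913,  0.71061392])}
0.004038492838541667
{'fx': 363.21475689829924, 'fy': 363.21475689829924, 'cx': 253.63590137280852, 'cy': 194.39413582303646, 'origin': array([ 0.08010263, -0.4352524 ,  0.71452145]), 'orientation': array([ 0.857606  ,  0.35405424, -0.15160186, -0.34084368])}
0.0038859049479166665
```

View pics/top0.png

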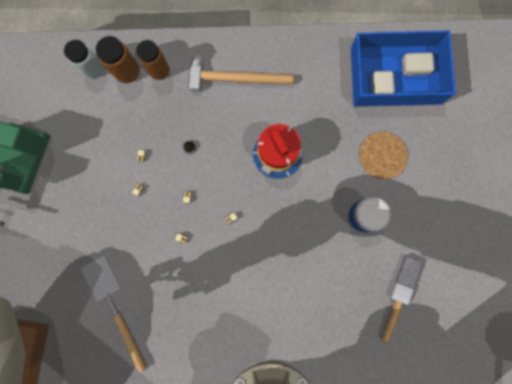

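View pics/side0.png

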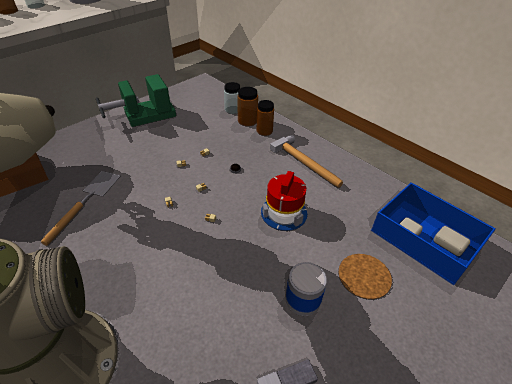

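Top view: cap (279,147), mat (384,155), tin (371,215), eye (190,147), five teeth at (141,155), (138,190), (188,197), (232,217), (181,238). Side view agrees: five teeth and no occlusion.

```bash
cat >> h.py <<'E'
def teeth(c,im,d):
    """ivory/roots blobs on bench -> list of (xy, long-axis deg mod 180, area, z)"""
    P=cloud(c,d); hsv=cv2.cvtColor(im,cv2.COLOR_RGB2HSV).astype(int)
    m=((hsv[...,1]>60)&(hsv[...,0]<35)&(hsv[...,2]>60)&(P[...,2]<0.05)&(P[...,2]>-.02)).astype(np.uint8)
    n,l,st,ce=cv2.connectedComponentsWithStats(m)
    out=[]
    for i in range(1,n):
        if not 25<st[i,4]<260: continue
        v,u=np.where(l==i)
        w=np.array([plane(c,a,b,0.011) for a,b in zip(u,v)])[:,:2]
        (cx,cy),(a,b),an=cv2.minAreaRect((w*1000).astype(np.float32))
        C=np.cov(w.T); e,V=np.linalg.eigh(C); ang=np.degrees(np.arctan2(V[1,1],V[0,1]))%180
        out.append((np.round(w.mean(0),4),round(ang),st[i,4],np.round(np.sqrt(e*12)*1000),np.round(ce[i]),round(float(np.median(P[l==i][:,2])),3)))
    return out
E
python3 - <<'E'
from h import *
for c in('top','side'):
    z=np.load(f'{c}0.npz'); im,d=z['im'],z['d']; P=cloud(c,d)
    hsv=cv2.cvtColor(im,cv2.COLOR_RGB2HSV).astype(int)
    print(c); 
    for t in teeth(c,im,d): print(t)
    red=((hsv[...,0]<6)|(hsv[...,0]>174))&(hsv[...,1]>150)&(hsv[...,2]>50)
    print('red z', np.percentile(P[red][:,2],[1,25,50,75,95,99]))
    w=red&(P[...,2]>0.113); v,u=np.where(w)
    zz=np.median(P[w][:,2]); W=P[w][:,:2]; e,V=np.linalg.eigh(np.cov(W.T))
    print('wing',w.sum(),zz,W.mean(0),np.sqrt(e*12),np.degrees(np.arctan2(V[1,1],V[0,1]))%180, cv2.minAreaRect((W*1000).astype(np.float32)))
    # shell top
    s=red&(P[...,2]>0.09); W=P[s][:,:2]; print('shell',cv2.minEnclosingCircle((W*1000).astype(np.float32)), W.mean(0))
    # stripes/marks near cap
    cen=P[w][:,:2].mean(0)
    near=np.hypot(P[...,0]-cen[0],P[...,1]-cen[1])<0.08
    wh=near&(hsv[...,1]<60)&(hsv[...,2]>130)
    n,l,st,ce=cv2.connectedComponentsWithStats(wh.astype(np.uint8))
    for i in range(1,n):
        if st[i,4]>3:
            q=np.median(P[l==i],0); print(' white',st[i,4],np.round(ce[i]),np.round(q,3),'ang',np.round(np.degrees(np.arctan2(q[1]-cen[1],q[0]-cen[0]))),np.hypot(*(q[:2]-cen)).round(3))
    # mat
    m=((hsv[...,0]>8)&(hsv[...,0]<20)&(hsv[...,1]>90)&(hsv[...,2]>80)&(np.hypot(P[...,0]-.5,P[...,1]+.3)<.15)&(P[...,2]<.03))
    n,l,st,ce=cv2.connectedComponentsWithStats(m.astype(np.uint8)); i=1+np.argmax(st[1:,4])
    cnt,_=cv2.findContours((l==i).astype(np.uint8),0,1); E=cv2.fitEllipse(max(cnt,key=len)); print('mat',E,plane(c,*E[0],0.004))
    # top crop
    x0,y0=(215,90) if c=='top' else (230,150)
    cv2.imwrite(f'pics/{c}crop.png',cv2.resize(im[y0:y0+130,x0:x0+130,::-1],None,fx=4.5,fy=4.5,interpolation=cv2.INTER_CUBIC))
E
```

```text
top
(array([0.8201, 0.2696]), 116, np.int32(200), array([34., 54.]), array([160.,  72.]), 0.028)
(array([0.6011, 0.3119]), 165, np.int32(64), array([17., 25.]), array([141., 156.]), 0.012)
(array([0.5189, 0.3164]), 165, np.int32(60), array([17., 22.]), array([138., 188.]), 0.013)
(array([0.4992, 0.1945]), 6, np.int32(56), array([17., 22.]), array([187., 196.]), 0.013)
(array([0.4423, 0.089 ]), 113, np.int32(50), array([17., 25.]), array([231., 218.]), 0.014)
(array([0.3969, 0.2053]), 51, np.int32(56), array([16., 23.]), array([183., 238.]), 0.012)
(array([0.199 , 0.5668]), 83, np.int32(115), array([24., 62.]), array([ 29., 325.]), 0.03)
(array([0.1751, 0.5695]), 91, np.int32(75), array([29., 43.]), array([ 27., 335.]), 0.049)
(array([0.1497, 0.5542]), 174, np.int32(30), array([ 7., 36.]), array([ 33., 346.]), 0.048)
(array([0.1429, 0.565 ]), 174, np.int32(29), array([ 9., 34.]), array([ 28., 350.]), 0.049)
red z [0.08107965 0.09541565 0.09653763 0.0983101  0.12691284 0.12849236]
wing 237 0.12592964022305841 [ 0.59272293 -0.02477184] [0.03497352 0.14383505] 174.15899417508518 ((506.77
[... 1538 characters left out ...]
7.1224060058594, -217.72755432128906), (688.326416015625, 25.946109771728516), 37.008907318115234)
shell ((356.35821533203125, -213.870849609375), 354.01556396484375) [ 0.59247204 -0.03349385]
 white 4 [282. 198.] [ 0.564 -0.045  0.096] ang -164.0 0.021
 white 16 [265. 206.] [0.558 0.002 0.032] ang 122.0 0.049
 white 203 [281. 216.] [ 0.562 -0.05   0.03 ] ang -154.0 0.024
 white 4 [278. 226.] [ 0.552 -0.051  0.004] ang -160.0 0.034
 white 7 [303. 235.] [ 0.581 -0.111 -0.001] ang -92.0 0.072
 white 4 [298. 238.] [ 0.564 -0.111 -0.001] ang -106.0 0.075
mat ((365.0147399902344, 275.852294921875), (39.649269104003906, 55.400272369384766), 118.73948669433594) [ 0.59054318 -0.28948863  0.004     ]
```

View pics/topcrop.png

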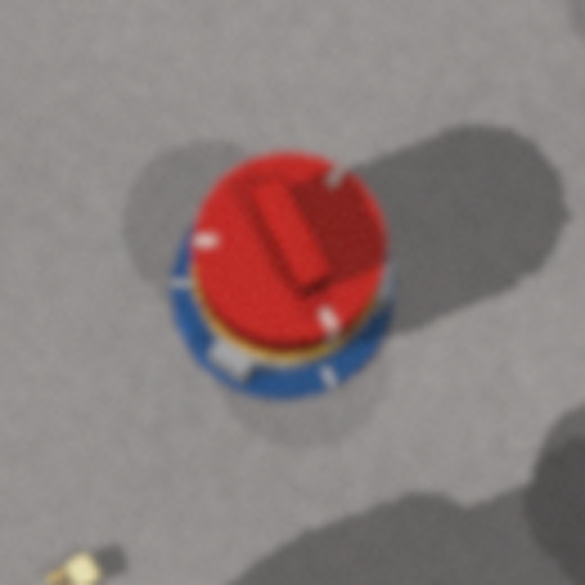

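View pics/sidecrop.png

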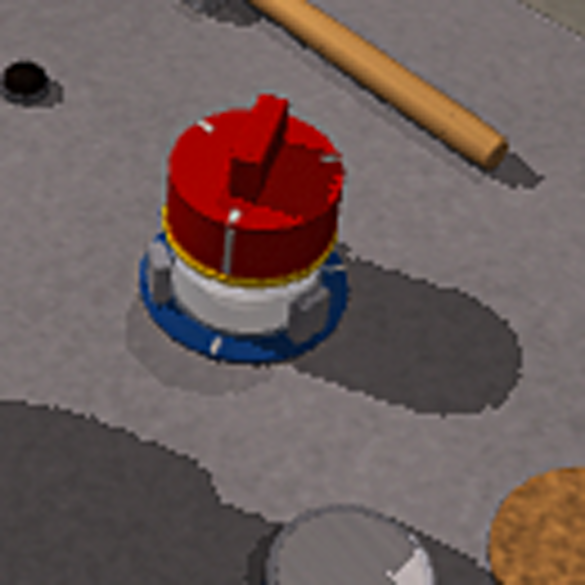

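```bash
python3 - <<'E'
from h import *
for c in('top','side'):
    z=np.load(f'{c}0.npz'); im,d=z['im'],z['d']; P=cloud(c,d)
    hsv=cv2.cvtColor(im,cv2.COLOR_RGB2HSV).astype(int)
    red=((hsv[...,0]<6)|(hsv[...,0]>174))&(hsv[...,1]>150)&(hsv[...,2]>50)&(np.hypot(P[...,0]-.594,P[...,1]+.03)<.07)
    w=red&(P[...,2]>0.119)
    v,u=np.where(w); W=np.array([plane(c,a,b,.126)[:2] for a,b in zip(u,v)])
    (cx,cy),wh,an=cv2.minAreaRect((W*1000).astype(np.float32)); e,V=np.linalg.eigh(np.cov(W.T))
    print(c,'wing',len(W),np.median(P[w][:,2]),W.mean(0),np.sqrt(e*12),np.degrees(np.arctan2(V[1,1],V[0,1]))%180,(cx,cy),wh,an)
    s=red&(P[...,2]>0.091)&(P[...,2]<0.103)
    if c=='top':
        s=(red&(P[...,2]>0.085)).astype(np.uint8)
    v,u=np.where(s); W=np.array([plane(c,a,b,.096)[:2] for a,b in zip(u,v)])
    print('shell',cv2.minEnclosingCircle((W*1000).astype(np.float32)),np.median(P[s>0][:,2]))
    # blue plate and outer edge on z=0.004
    b=(hsv[...,0]>95)&(hsv[...,0]<125)&(hsv[...,1]>100)&(np.hypot(P[...,0]-.594,P[...,1]+.03)<.09)
    v,u=np.where(b); W=np.array([plane(c,a,b_,.004)[:2] for a,b_ in zip(u,v)])
    h=cv2.convexHull((W*1000).astype(np.float32))[:,0]
    from scipy.optimize import least_squares
    r=least_squares(lambda p:np.hypot(h[:,0]-p[0],h[:,1]-p[1])-62,[594,-30],loss='soft_l1'); print('plate centre',r.x)
    x0,y0=(215,90) if c=='top' else (230,150)
    pts={'top':dict(s=[(205,240),(335,175),(328,318)],m=[(180,283),(331,377)]),'side':dict(s=[(207,125),(332,159),(235,214)],m=[(218,343),(340,266)])}[c]
    for k,hh in(('s',.096),('m',.004)):
        for p in pts[k]:
            q=plane(c,x0+(p[0]+.5)/4.5-.5,y0+(p[1]+.5)/4.5-.5,hh); 
            print(k,q.round(4),np.degrees(np.arctan2(q[1]-r.x[1]/1000,q[0]-r.x[0]/1000)).round(1),np.hypot(q[0]-r.x[0]/1000,q[1]-r.x[1]/1000).round(4))
    dk=(hsv[...,2]<45)&(np.hypot(P[...,0]-.62,P[...,1]-.18)<.05); v,u=np.where(dk); print('eye',plane(c,u.mean(),v.mean(),.012))
E
```

```text
top wing 215 0.12596263283576536 [ 0.60032546 -0.02627314] [0.01823442 0.05640391] 26.549868416620512 (600.4542236328125, -26.250972747802734) (56.21174621582031, 18.357860565185547) 24.695253372192383
shell ((599.142333984375, -26.83000373840332), 48.32453918457031) 0.09656866172063472
plate centre [603.81713712 -27.75371973]
s [0.6043 0.0146 0.096 ] 89.3 0.0424
s [ 0.6363 -0.0507  0.096 ] -35.3 0.0398
s [ 0.5636 -0.0454  0.096 ] -156.4 0.0439
m [0.6053 0.0292 0.004 ] 88.5 0.057
m [ 0.551  -0.0526  0.004 ] -154.8 0.0584
eye [0.62282299 0.19008132 0.012     ]Traceback (most recent call last):
  File "<stdin>", line 7, in <module>
  File "h.py", line 10, in plane
    o,d=ray(c,u,v); return o+d*(z-o[2])/d[2]
        ~~~^^^^^^^
  File "h.py", line 6, in ray
    k=env.get_calibration(c)
ValueError: time passes only in moves, steps and waits
```

```bash
python3 - <<'E'
import re
s=open('h.py').read()
s=s.replace("def ray(","_K={}\ndef cal(c):\n    if c not in _K: _K[c]=env.get_calibration(c)\n    return _K[c]\ndef ray(").replace("k=env.get_calibration(c)","k=cal(c)")
open('h.py','w').write(s)
E
python3 - <<'E'
from h import *
for c in('side',):
    z=np.load(f'{c}0.npz'); im,d=z['im'],z['d']; P=cloud(c,d)
    hsv=cv2.cvtColor(im,cv2.COLOR_RGB2HSV).astype(int)
    red=((hsv[...,0]<6)|(hsv[...,0]>174))&(hsv[...,1]>150)&(hsv[...,2]>50)&(np.hypot(P[...,0]-.594,P[...,1]+.03)<.07)
    for lo,hi,hh in((.121,.14,.126),(.092,.1,.096)):
        w=red&(P[...,2]>lo)&(P[...,2]<hi); v,u=np.where(w); W=np.array([plane(c,a,b,hh)[:2] for a,b in zip(u,v)])
        print(cv2.minAreaRect((W*1000).astype(np.float32)),cv2.minEnclosingCircle((W*1000).astype(np.float32)),np.median(P[w],0))
    dk=(hsv[...,2]<45)&(np.hypot(P[...,0]-.62,P[...,1]-.18)<.05); v,u=np.where(dk); print('eye',plane(c,u.mean(),v.mean(),.012))
    p0,R0=tool(); print(p0,R0.as_matrix().round(3), env.get_state()['clock'])
E
```

```text
((597.9577026367188, -29.13207244873047), (56.45181655883789, 17.496944427490234), 26.40038299560547) ((597.1775512695312, -28.479007720947266), 28.640182495117188) [ 0.59775124 -0.02880436  0.12461633]
((598.858154296875, -28.879234313964844), (97.54937744140625, 92.10877227783203), 44.59305191040039) ((597.4860229492188, -28.33731460571289), 49.49518585205078) [ 0.59318441 -0.03535019  0.09468284]
eye [0.61829348 0.18568701 0.012     ]
[0.15912916 0.55200561 0.19409639] [[-0.961  0.277 -0.001]
 [ 0.277  0.961 -0.001]
 [ 0.    -0.002 -1.   ]] 0.1
```

```bash
cat >> h.py <<'E'
def plan(wps):
    """wps: (x,y,z,yaw of tool y deg). Prints each leg as turn about tool z (deg) and shift in tool axes (cm)."""
    s=env.get_state(); p=np.array(s['tcp_pos']); y=rot(s['orientation']).as_matrix()[:,1]; a=np.degrees(np.arctan2(y[1],y[0]))
    M=rot(s['orientation']).as_matrix(); tz=np.degrees(np.arccos(-M[2,2]))
    print('t%.2f pos %s yaw %.1f tilt %.2f F %s gap %.4f grip %.1f q6 %.2f'%(s['clock'],p.round(4),a,tz,np.round(s['wrist_force'],1),s['finger_gap'],s['grip_force'],s['joint_pos'][5]))
    for w in wps:
        t=np.array(w[:3]); ar=np.radians(a); da=(w[3]-a+180)%360-180
        d=(t-p)*100; X=np.array([-np.sin(ar),np.cos(ar),0]); Y=np.array([np.cos(ar),np.sin(ar),0])
        print('  turn z %.1f  shift %.2f %.2f %.2f'%(-da,d@X,d@Y,-d[2])); p=t; a=w[3]
E
python3 -c "
from h import *
plan([(.38,.25,.2,95),(.5992,-.0277,.2,116.5),(.5992,-.0277,.099,116.5)])"
```

```text
t0.10 pos [0.1591 0.552  0.1941] yaw 73.9 tilt 0.09 F [1.  0.4 0.1] gap 0.0852 grip 0.0 q6 1.43
  turn z -21.1  shift -29.59 -22.90 -0.59
  turn z -21.5  shift -19.42 -29.57 -0.00
  turn z -0.0  shift 0.00 0.00 10.10
```

Emit:
carry_out:
  steps:
    - [[0,0,-3],[-3.7,-2.9,0],0]
    - [[0,0,-6],[-8,-6,0],0]
    - [[0,0,-9],[-12,-9,0],0]
    - [[0,0,-12],[-16,-12,0],0]
    - [[0,0,-15],[-20,-15.5,0],0]
    - [[0,0,-18],[-24,-18.5,0],0]
    - [[0,0,-21],[-28,-22,0],0]
    - [[0,0,-21.1],[-29.6,-22.9,-0.6],0]
  force: 60

```text
clock: 1.1
tcp_pos: [0.3809, 0.248, 0.2003]
orientation: [-0.001, -0.042, 0.999, -0.0]
wrist_force: [1.2, 0.9, 0.0]
finger_gap: 0.0854
grip_force: 0.0
```

Emit:
carry_out:
  steps:
    - [[0,0,-3],[-2.4,-3.7,0],0]
    - [[0,0,-6],[-5,-8,0],0]
    - [[0,0,-9],[-8,-12,0],0]
    - [[0,0,-12],[-10.5,-16,0],0]
    - [[0,0,-16],[-13.5,-20.5,0],0]
    - [[0,0,-19],[-16,-24.5,0],0]
    - [[0,0,-21.5],[-18.5,-28,0],0]
    - [[0,0,-21.5],[-19.4,-29.6,0],0]

```text
clock: 2.1
tcp_pos: [0.6002, -0.0293, 0.1998]
orientation: [-0.001, -0.228, 0.974, 0.0]
wrist_force: [-0.7, 0.2, 0.4]
finger_gap: 0.0856
grip_force: 0.0
```

```bash
python3 -c "
from h import *
plan([(.5992,-.0277,.2,116.5),(.5992,-.0277,.099,116.5)])"
```

```text
t2.10 pos [ 0.6002 -0.0293  0.1998] yaw 116.4 tilt 0.07 F [-0.7  0.2  0.4] gap 0.0856 grip 0.0 q6 -0.64
  turn z -0.1  shift 0.02 0.19 -0.02
  turn z -0.0  shift 0.00 0.00 10.10
```

Emit:
carry_out:
  steps:
    - [[0,0,0],[0,0.2,3],0]
    - [[0,0,0],[0,0.2,6],0]
    - [[0,0,0],[0,0.2,8.5],0]
    - [[0,0,0],[0,0.2,10.1],0]
    - [[0,0,0],[0,0.2,10.1],80]
    - [[0,0,0],[0,0.2,10.1],150]
    - [[0,0,0],[0,0.2,10.1],255]
    - [[0,0,0],[0,0.2,10.1],255]
  force: 60

```text
clock: 3.1
tcp_pos: [0.5991, -0.0258, 0.1007]
orientation: [0.001, -0.229, 0.973, -0.0]
wrist_force: [0.4, -0.4, 0.2]
finger_gap: 0.0125
grip_force: 0.0
```

```bash
python3 -c "
from h import *
plan([])
for c in('side',):
    im,d=env.read_camera(c); cv2.imwrite('pics/grip1.png',cv2.resize(im[100:270,200:400,::-1],None,fx=3.5,fy=3.5))
plan([])"
```

```text
t3.10 pos [ 0.5991 -0.0258  0.1007] yaw 116.5 tilt 0.08 F [ 0.4 -0.4  0.2] gap 0.0125 grip 0.0 q6 -0.64
t3.15 pos [ 0.5989 -0.0257  0.1006] yaw 116.5 tilt 0.06 F [ 0.6 -0.6 -0.1] gap 0.0048 grip 0.0 q6 -0.64
```

View pics/grip1.png

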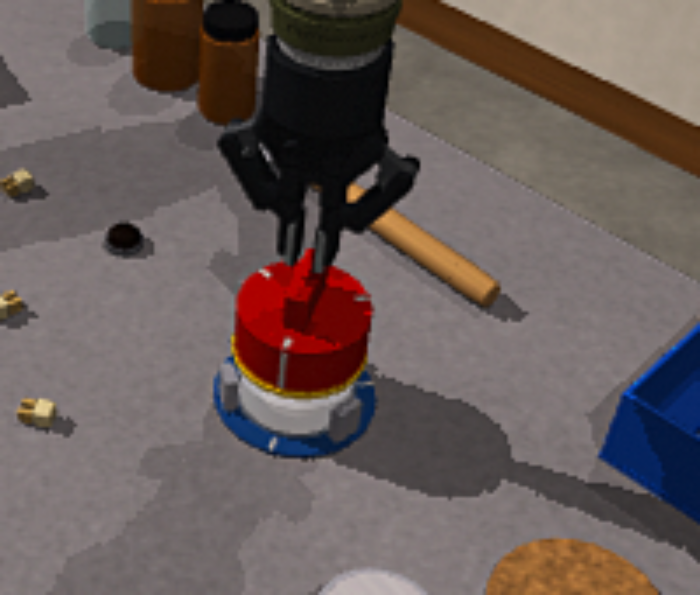

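Fingers shut at (290–320, 265) above/behind the wing, gap 5 mm with no grip: they missed it. Check where the fingertips are versus the reported TCP.

```bash
cat >> h.py <<'E'
def proj(c,p):
    k=cal(c); q=rot(k['orientation']).inv().apply(np.array(p)-k['origin'])
    return np.array([k['cx']+k['fx']*q[0]/-q[2], k['cy']-k['fy']*q[1]/-q[2]])
E
python3 -c "
from h import *
plan([])
p,_=tool()
for c,(x0,y0,w,h) in dict(side=(260,120,60,75),top=(240,90,90,90)).items():
    im,d=env.read_camera(c); u=proj(c,p); print(c,u); P=cloud(c,d)
    hsv=cv2.cvtColor(im,cv2.COLOR_RGB2HSV).astype(int)
    m=(hsv[...,1]<90)&(P[...,2]>.1)&(np.hypot(P[...,0]-.6,P[...,1]+.027)<.08); q=P[m]; i=np.argsort(q[:,2])[:15]
    print(len(q),q[i].mean(0), np.percentile(q[:,2],[0,5,20]))
    b=im.copy(); cv2.circle(b,tuple(int(t) for t in u.round()),1,(0,255,0),-1)
    cv2.imwrite(f'pics/tip_{c}.png',cv2.resize(b[y0:y0+h,x0:x0+w,::-1],None,fx=6,fy=6,interpolation=0))
"
```

```text
t3.15 pos [ 0.5989 -0.0257  0.1006] yaw 116.5 tilt 0.06 F [ 0.6 -0.6 -0.1] gap 0.0048 grip 0.0 q6 -0.64
side [285.81837796 185.08911552]
6986 [ 0.59109876 -0.02904438  0.14312695] [0.13916226 0.19830372 0.27960072]
top [278.3575286  144.39986459]
5948 [ 0.57066844 -0.05403548  0.61602302] [0.60829978 0.62734632 0.63061037]
```

View pics/tip_side.png

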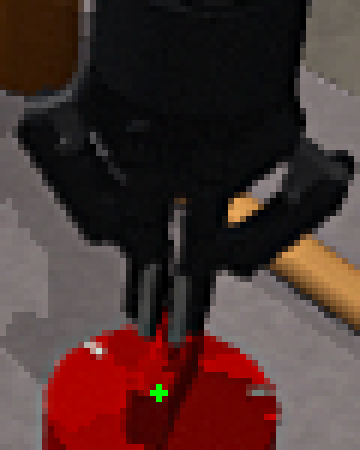

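Emit:
carry_out:
  steps:
    - [[0,0,0],[0,0,0],0]
    - [[0,0,0],[0,0,0],0]
    - [[0,0,0],[0,0,0],0]
    - [[0,0,0],[0,0,0],0]
    - [[0,0,0],[0,0,0],0]
    - [[0,0,0],[0,0,0],0]
    - [[0,0,0],[0,0,0],0]
    - [[0,0,0],[0,0,0],0]

```text
clock: 4.25
tcp_pos: [0.5985, -0.0256, 0.0999]
orientation: [0.0, -0.229, 0.973, 0.0]
wrist_force: [1.2, -0.3, 0.0]
finger_gap: 0.0854
grip_force: 0.0
```

```bash
python3 -c "
from h import *
plan([])
s=env.get_state(); print(s['joint_pos'])
p,_=tool()
c='side'; im,d=env.read_camera(c); P=cloud(c,d); np.savez('g.npz',im=im,d=d)
hsv=cv2.cvtColor(im,cv2.COLOR_RGB2HSV).astype(int)
y=np.array([np.cos(np.radians(116.5)),np.sin(np.radians(116.5))]); x=np.array([-y[1],y[0]])
q=P[(hsv[...,2]<110)&(hsv[...,1]<110)].reshape(-1,3); a=(q[:,:2]-p[:2])@x; b=(q[:,:2]-p[:2])@y
for s in(-1,1):
    k=(abs(a)<.025)&(b*s>.03)&(b*s<.07)&(q[:,2]>.06); z=q[k]; o=np.argsort(z[:,2]); print(s,k.sum(),z[o[:40:4]].round(3).tolist(), b[k].min(),b[k].max())
cv2.imwrite('pics/open1.png',cv2.resize(im[100:240,220:380,::-1],None,fx=4,fy=4,interpolation=0))
"
```

```text
t4.25 pos [ 0.5985 -0.0256  0.0999] yaw 116.5 tilt 0.01 F [ 1.2 -0.3  0. ] gap 0.0854 grip 0.0 q6 -0.64
[-1.76827128e-01  4.01437464e-01 -6.24106774e-02  1.10693061e+00
  1.18603996e-04 -6.39548299e-01]
-1 1862 [[0.637, -0.053, 0.096], [0.609, -0.072, 0.152], [0.609, -0.071, 0.155], [0.609, -0.071, 0.157], [0.619, -0.077, 0.159], [0.616, -0.076, 0.16], [0.609, -0.07, 0.163], [0.61, -0.072, 0.167], [0.628, -0.074, 0.169], [0.611, -0.069, 0.17]] -0.06979410008431078 -0.03000570516537695
1 791 [[0.57, 0.011, 0.149], [0.579, 0.013, 0.153], [0.569, 0.01, 0.154], [0.584, 0.015, 0.158], [0.572, 0.02, 0.159], [0.568, 0.01, 0.16], [0.568, 0.007, 0.162], [0.569, 0.007, 0.165], [0.569, 0.008, 0.167], [0.568, 0.011, 0.169]] 0.030020453044545148 0.0697931184211977
```

View pics/open1.png

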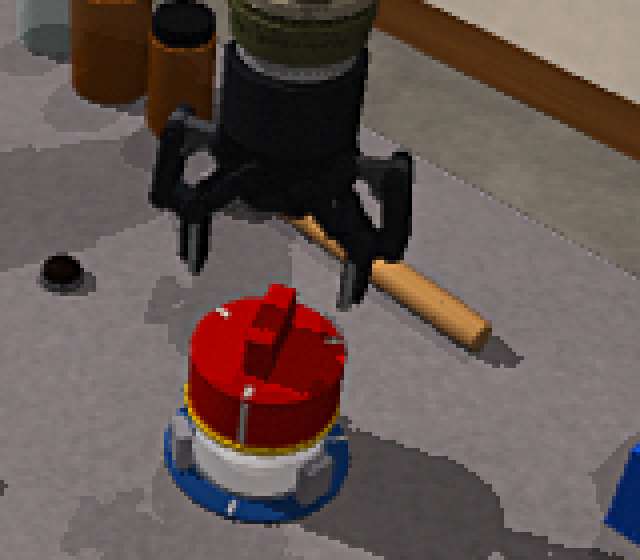

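Picture: open fingertips at (190,270) and (350,305), well above the cap; depth puts them at z≈0.15 though TCP reads 0.10. So real tips are ~37 mm (shut) above the reported TCP here. Descend in stages while watching force.

Emit:
carry_out:
  steps:
    - [[0,0,0],[0,0,0.4],0]
    - [[0,0,0],[0,0,0.8],0]
    - [[0,0,0],[0,0,1.2],0]
    - [[0,0,0],[0,0,1.6],0]
    - [[0,0,0],[0,0,2],0]
    - [[0,0,0],[0,0,2],0]
    - [[0,0,0],[0,0,2],0]
    - [[0,0,0],[0,0,2],0]

```text
clock: 5.3
tcp_pos: [0.5987, -0.0257, 0.0801]
orientation: [0.0, -0.229, 0.973, -0.0]
wrist_force: [-0.0, -0.2, 0.5]
finger_gap: 0.0857
grip_force: 0.0
```

```bash
cat >> h.py <<'E'
def tips(c='side',lo=.03,yaw=None):
    p,Rr=tool(); Y=Rr.as_matrix()[:2,1]; X=Rr.as_matrix()[:2,0]
    im,d=env.read_camera(c); P=cloud(c,d); hsv=cv2.cvtColor(im,cv2.COLOR_RGB2HSV).astype(int)
    q=P[(hsv[...,2]<110)&(hsv[...,1]<110)]; a=(q[:,:2]-p[:2])@X; b=(q[:,:2]-p[:2])@Y
    for s in(-1,1):
        k=(abs(a)<.025)&(b*s>lo)&(b*s<.07)&(q[:,2]>.045); z=np.sort(q[k][:,2]); print('tip',s,z[[3,6,10,15]].round(3),'tcp z',p[2].round(4))
    return im
E
python3 -c "
from h import *
plan([]); tips()
"
```

```text
t5.30 pos [ 0.5987 -0.0257  0.0801] yaw 116.5 tilt 0.03 F [-0.  -0.2  0.5] gap 0.0857 grip 0.0 q6 -0.64
tip -1 [0.097 0.135 0.138 0.142] tcp z 0.0801
tip 1 [0.131 0.132 0.135 0.138] tcp z 0.0801
```

Emit:
carry_out:
  steps:
    - [[0,0,0],[0,-0.2,0.4],0]
    - [[0,0,0],[0,-0.2,0.8],0]
    - [[0,0,0],[0,-0.2,1.2],0]
    - [[0,0,0],[0,-0.2,1.5],0]
    - [[0,0,0],[0,-0.2,1.8],0]
    - [[0,0,0],[0,-0.2,1.8],60]
    - [[0,0,0],[0,-0.2,1.8],110]
    - [[0,0,0],[0,-0.2,1.8],150]
  force: 30

```text
clock: 6.35
tcp_pos: [0.5996, -0.0275, 0.0621]
orientation: [0.0, -0.229, 0.973, -0.0]
wrist_force: [-0.2, 0.2, -0.4]
finger_gap: 0.0354
grip_force: 0.0
```

```bash
python3 -c "
from h import *
plan([]); im=tips(lo=.005); tips('top',lo=.005)
cv2.imwrite('pics/close2.png',cv2.resize(im[130:240,230:350,::-1],None,fx=5,fy=5,interpolation=0))
"
```

```text
t6.35 pos [ 0.5996 -0.0275  0.0621] yaw 116.5 tilt 0.02 F [-0.2  0.2 -0.4] gap 0.0354 grip 0.0 q6 -0.64
tip -1 [0.102 0.105 0.108 0.113] tcp z 0.0621
tip 1 [0.102 0.108 0.11  0.115] tcp z 0.0621
tip -1 [0.573 0.574 0.576 0.578] tcp z 0.0621
tip 1 [0.572 0.576 0.579 0.581] tcp z 0.0621
```

View pics/close2.png

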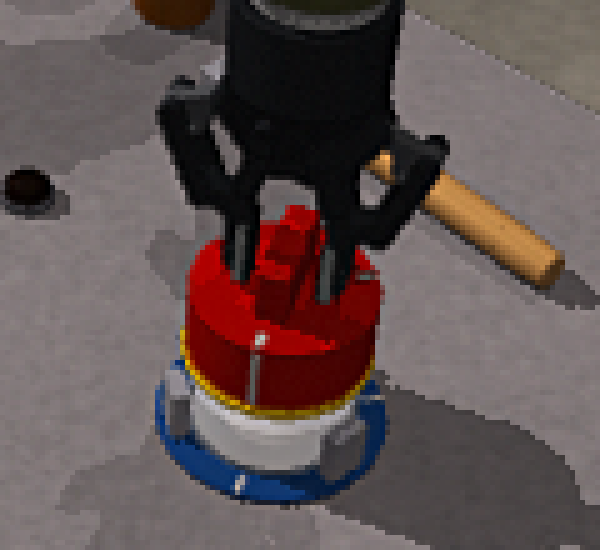

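Fingers now straddle the wing, tips at (238,280) and (328,300). Close.

Emit:
carry_out:
  steps:
    - [[0,0,0],[0,0,0],170]
    - [[0,0,0],[0,0,0],200]
    - [[0,0,0],[0,0,0],255]
    - [[0,0,0],[0,0,0],255]
    - [[0,0,0],[0,0,0],255]
    - [[0,0,0],[0,0,0],255]
    - [[0,0,0],[0,0,0],255]
    - [[0,0,0],[0,0,0],255]
  force: 80

```text
clock: 7.45
tcp_pos: [0.5996, -0.0275, 0.0622]
orientation: [0.0, -0.229, 0.973, -0.0]
wrist_force: [-1.2, -0.7, 4.7]
finger_gap: 0.0167
grip_force: 78.2
```

Emit:
carry_out:
  steps:
    - [[0,0,0],[0,0,0.1],255]
    - [[0,0,0],[0,0,0.2],255]
    - [[0,0,0],[0,0,0.3],255]
    - [[0,0,0],[0,0,0.4],255]
    - [[0,0,0],[0,0,0.5],255]
    - [[0,0,0],[0,0,0.6],255]
    - [[0,0,0],[0,0,0.7],255]
    - [[0,0,0],[0,0,0.7],255]
  force: 80

```text
clock: 8.45
tcp_pos: [0.5996, -0.0275, 0.0556]
orientation: [0.0, -0.229, 0.973, -0.0]
wrist_force: [-3.1, 0.0, 8.6]
finger_gap: 0.0166
grip_force: 79.0
```

```bash
python3 -c "
from h import *
plan([])"
```

```text
t8.45 pos [ 0.5996 -0.0275  0.0556] yaw 116.5 tilt 0.04 F [-3.1  0.   8.6] gap 0.0166 grip 79.0 q6 -0.64
```

Emit:
carry_out:
  steps:
    - [[0,0,0],[0,0,0.1],255]
    - [[0,0,-9],[0,0,0.1],255]
    - [[0,0,-18],[0,0,0.1],255]
    - [[0,0,-27],[0,0,0.1],255]
    - [[0,0,-36],[0,0,0.1],255]
    - [[0,0,-45],[0,0,0.1],255]
    - [[0,0,-54],[0,0,0.1],255]
    - [[0,0,-60],[0,0,0.1],255]
  force: 80

```text
clock: 9.45
tcp_pos: [0.6011, -0.0277, 0.0553]
orientation: [0.001, -0.687, 0.727, -0.001]
wrist_force: [-0.2, 0.8, 8.9]
finger_gap: 0.017
grip_force: 79.4
```

```bash
python3 -c "
from h import *
plan([]);print(env.get_state()['ft_torque'])"
```

```text
t9.45 pos [ 0.6011 -0.0277  0.0553] yaw 176.7 tilt 0.20 F [-0.2  0.8  8.9] gap 0.0170 grip 79.4 q6 -1.69
[ 0.02885524  0.15813086 -0.21862436]
```

Emit:
carry_out:
  steps:
    - [[0,0,0],[0,0,-0.5],255]
    - [[0,0,0],[0,0,-1],255]
    - [[0,0,0],[0,0,-1.5],255]
    - [[0,0,0],[0,0,-2.5],255]
    - [[0,0,0],[0,0,-4],255]
    - [[0,0,0],[0,0,-6],255]
    - [[0,0,0],[0,0,-8],255]
    - [[0,0,0],[0,0,-8.5],255]
  force: 80

```text
clock: 10.45
tcp_pos: [0.6004, -0.0276, 0.1408]
orientation: [0.001, -0.685, 0.728, -0.001]
wrist_force: [0.3, 0.5, -2.2]
finger_gap: 0.0167
grip_force: 78.1
```

```bash
python3 -c "
from h import *
plan([(.5913,-.2882,.14,176.5)])
c='side';im,d=env.read_camera(c); P=cloud(c,d); hsv=cv2.cvtColor(im,cv2.COLOR_RGB2HSV).astype(int)
red=((hsv[...,0]<6)|(hsv[...,0]>174))&(hsv[...,1]>150)&(hsv[...,2]>50)&(np.hypot(P[...,0]-.6,P[...,1]+.03)<.075)
print(np.percentile(P[red][:,2],[1,3,50,97,99]))
cv2.imwrite('pics/lift.png',cv2.resize(im[90:270,200:420,::-1],None,fx=3.5,fy=3.3,interpolation=0))
"
```

```text
t10.45 pos [ 0.6004 -0.0276  0.1408] yaw 176.5 tilt 0.15 F [ 0.3  0.5 -2.2] gap 0.0167 grip 78.1 q6 -1.69
  turn z 0.0  shift 26.07 -0.68 0.08
[0.13571868 0.13781391 0.17268842 0.20295043 0.20360237]
```

View pics/lift.png

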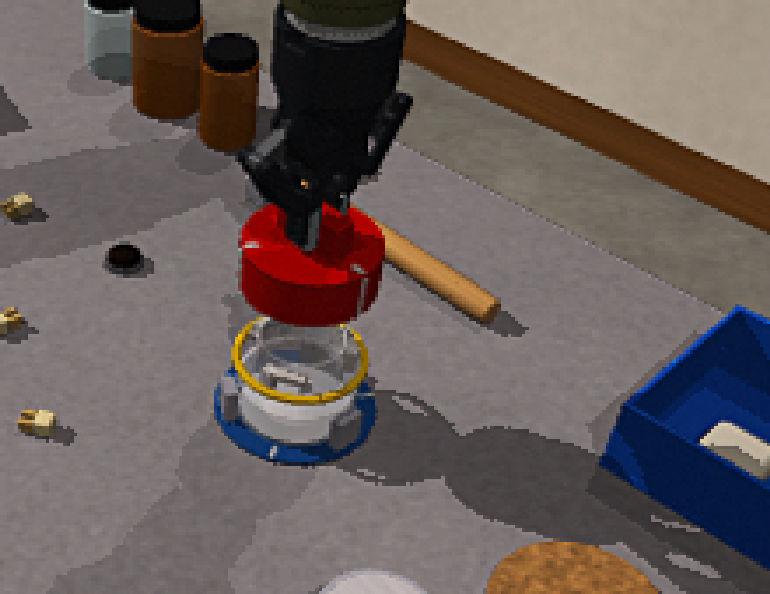

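Cap is off and held level at (313,265) in the crop; jar open, collar up. To the mat.

Emit:
carry_out:
  steps:
    - [[0,0,0],[2,0,0],255]
    - [[0,0,0],[6,-0.1,0],255]
    - [[0,0,0],[10,-0.2,0],255]
    - [[0,0,0],[14,-0.4,0],255]
    - [[0,0,0],[18,-0.5,0],255]
    - [[0,0,0],[22,-0.6,0],255]
    - [[0,0,0],[25,-0.7,0],255]
    - [[0,0,0],[26.1,-0.7,0],255]
  force: 80

```text
clock: 11.5
tcp_pos: [0.5892, -0.291, 0.1374]
orientation: [-0.0, -0.684, 0.729, 0.001]
wrist_force: [-0.3, 0.5, -1.3]
finger_gap: 0.0171
grip_force: 78.0
```

Emit:
carry_out:
  steps:
    - [[0,0,0],[0,0,1.5],255]
    - [[0,0,0],[0,0,3.5],255]
    - [[0,0,0],[0,0,6],255]
    - [[0,0,0],[0,0,8],255]
    - [[0,0,0],[0,0,10],255]
    - [[0,0,0],[0,0,11.5],255]
    - [[0,0,0],[0,0,12.2],255]
    - [[0,0,0],[0,0,12.5],255]
  force: 80

```text
clock: 12.5
tcp_pos: [0.5905, -0.2879, 0.0136]
orientation: [0.0, -0.685, 0.728, 0.0]
wrist_force: [0.3, -1.0, -1.4]
finger_gap: 0.0168
grip_force: 78.0
```

```bash
python3 -c "
from h import *
plan([(.5913,-.2882,.012,176.5)])"
```

```text
t12.50 pos [ 0.5905 -0.2879  0.0136] yaw 176.5 tilt 0.02 F [ 0.3 -1.  -1.4] gap 0.0168 grip 78.0 q6 -2.09
  turn z 0.0  shift 0.02 -0.08 0.16
```

Emit:
carry_out:
  steps:
    - [[0,0,0],[0,0,0.1],255]
    - [[0,0,0],[0,0,0.2],255]
    - [[0,0,0],[0,0,0.3],255]
    - [[0,0,0],[0,0,0.4],255]
    - [[0,0,0],[0,0,0.4],255]
    - [[0,0,0],[0,0,0.4],255]
    - [[0,0,0],[0,0,0.4],255]
    - [[0,0,0],[0,0,0.4],255]
  force: 80

```text
clock: 13.5
tcp_pos: [0.5907, -0.2886, 0.0102]
orientation: [0.0, -0.685, 0.728, -0.0]
wrist_force: [-0.0, -0.7, 2.7]
finger_gap: 0.017
grip_force: 78.3
```

```bash
python3 -c "
from h import *
plan([])"
```

```text
t13.50 pos [ 0.5907 -0.2886  0.0102] yaw 176.5 tilt 0.03 F [-0.  -0.7  2.7] gap 0.0170 grip 78.3 q6 -2.09
```

Emit:
carry_out:
  steps:
    - [[0,0,0],[0,0,-0.1],220]
    - [[0,0,0],[0,0,-0.1],150]
    - [[0,0,0],[0,0,-0.1],80]
    - [[0,0,0],[0,0,-0.1],0]
    - [[0,0,0],[0,0,-0.1],0]
    - [[0,0,0],[0,0,-0.1],0]
    - [[0,0,0],[0,0,-0.1],0]
    - [[0,0,0],[0,0,-0.1],0]
  force: 30

```text
clock: 14.5
tcp_pos: [0.5905, -0.2884, 0.0108]
orientation: [0.0, -0.685, 0.728, 0.0]
wrist_force: [-0.7, -0.8, 0.3]
finger_gap: 0.0854
grip_force: 0.0
```

Emit:
carry_out:
  steps:
    - [[0,0,0],[0,0,-1],0]
    - [[0,0,0],[0,0,-3],0]
    - [[0,0,0],[0,0,-6],0]
    - [[0,0,0],[0,0,-9],0]
    - [[0,0,0],[0,0,-12],0]
    - [[0,0,0],[0,0,-14],0]
    - [[0,0,0],[0,0,-15],0]
    - [[0,0,0],[0,0,-15],0]

```text
clock: 15.5
tcp_pos: [0.5909, -0.2886, 0.1617]
orientation: [0.0, -0.685, 0.728, -0.001]
wrist_force: [-0.9, 0.6, -0.1]
finger_gap: 0.0855
grip_force: 0.0
```

```bash
python3 - <<'E'
from h import *
plan([(.35,-.1,.2,120)])
for c in('top','side'):
    im,d=env.read_camera(c); np.savez(f'{c}1.npz',im=im,d=d)
    hsv=cv2.cvtColor(im,cv2.COLOR_RGB2HSV).astype(int)
    for t in teeth(c,im,d):
        u,v=t[4].astype(int)
        if not(.3<t[0][0]<.75 and 0<t[0][1]<.45): continue
        g=np.indices(im.shape[:2]); m=(hsv[...,1]>60)&(hsv[...,0]<35)&(hsv[...,2]>60)&(np.hypot(g[0]-v,g[1]-u)<12)
        val=hsv[...,2][m]; th=np.median(val); vv,uu=np.where(m); W=np.array([plane(c,a,b,.011)[:2] for a,b in zip(uu,vv)])
        # gradient of brightness+saturation: sat-weighted moment direction
        s=hsv[...,1][m].astype(float); s-=s.mean(); g_=(W-W.mean(0)).T@s; 
        print(c,t[0],t[1],t[2],t[3],t[4],'sat dir',round(np.degrees(np.arctan2(g_[1],g_[0]))))
    if c=='top':
        cv2.imwrite('pics/teeth.png',cv2.resize(im[135:255,120:260,::-1],None,fx=5.7,fy=5,interpolation=cv2.INTER_CUBIC))
    P=cloud(c,d); red=((hsv[...,0]<6)|(hsv[...,0]>174))&(hsv[...,1]>150)&(hsv[...,2]>50)&(np.hypot(P[...,0]-.59,P[...,1]+.29)<.075)
    for hh in (.074,.044):
        w=red&(abs(P[...,2]-hh)<.004); v,u=np.where(w); W=np.array([plane(c,a,b,hh)[:2] for a,b in zip(u,v)])
        if len(W)>5: print('cap',hh,cv2.minAreaRect((W*1000).astype(np.float32)),cv2.minEnclosingCircle((W*1000).astype(np.float32)))
E
```

```text
t15.50 pos [ 0.5909 -0.2886  0.1617] yaw 176.5 tilt 0.09 F [-0.9  0.6 -0.1] gap 0.0855 grip 0.0 q6 -2.09
  turn z 56.5  shift -17.36 25.19 -3.83
top [0.6013 0.3121] 169 64 [17. 24.] [141. 156.] sat dir 176
top [0.518  0.3171] 153 66 [17. 23.] [138. 189.] sat dir -40
top [0.4979 0.195 ] 169 64 [16. 24.] [187. 196.] sat dir -20
top [0.4413 0.0901] 102 43 [16. 24.] [230. 219.] sat dir 111
top [0.3968 0.2071] 71 67 [16. 25.] [182. 238.] sat dir -110
cap 0.074 ((590.1858520507812, -284.16156005859375), (53.896217346191406, 18.529550552368164), 86.08091735839844) ((591.168701171875, -284.27984619140625), 27.82452964782715)
cap 0.044 ((589.6076049804688, -283.73046875), (94.91117095947266, 93.9192886352539), 88.94683837890625) ((590.471435546875, -284.714599609375), 48.656375885009766)
side [0.6002 0.31  ] 14 44 [24. 32.] [204. 152.] sat dir -176
side [0.5136 0.3163] 26 48 [25. 29.] [180. 163.] sat dir -41
side [0.4923 0.194 ] 31 49 [21. 31.] [200. 187.] sat dir -17
side [0.3952 0.2063] 66 57 [18. 37.] [168. 201.] sat dir -111
side [0.4409 0.0843] 103 76 [24. 28.] [210. 217.] sat dir 130
cap 0.074 ((587.5567626953125, -287.24383544921875), (54.56235122680664, 18.638643264770508), 86.22161102294922) ((587.9674682617188, -287.3401184082031), 27.6090145111084)
cap 0.044 ((588.6776733398438, -286.8368835449219), (96.43582916259766, 95.41649627685547), 31.920209884643555) ((587.9424438476562, -287.44024658203125), 49.466373443603516)
```

View pics/teeth.png

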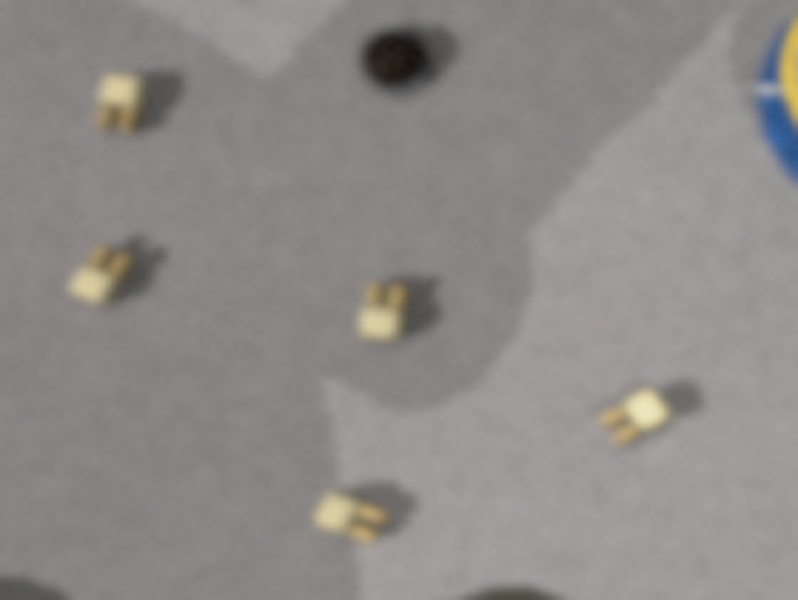

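Cap stands on mat. Teeth crop: crowns/roots visible; T1 (118,100) roots down, T2 (98,275) roots up-right, T3 (382,308) roots up, T4 (640,413) roots lower-left, T5 (350,515) roots right. Start with T4.

```bash
python3 -c "
from h import *
plan([(.4401,.088,.08,208),(.4401,.088,-.018,208)])"
```

```text
t15.60 pos [ 0.5901 -0.2881  0.16  ] yaw 176.5 tilt 0.07 F [ 0.8 -0.1 -0.3] gap 0.0856 grip 0.0 q6 -2.09
  turn z -31.5  shift -36.63 17.27 8.00
  turn z 0.0  shift 0.00 0.00 9.80
```

Emit:
carry_out:
  steps:
    - [[0,0,-4],[-4.5,2.1,0],0]
    - [[0,0,-9],[-10,4.7,0],0]
    - [[0,0,-14],[-15.5,7.3,0],0]
    - [[0,0,-19],[-21,9.9,0],0]
    - [[0,0,-24],[-26.5,12.5,1],50]
    - [[0,0,-29],[-32,15.1,3],100]
    - [[0,0,-31.5],[-36.6,17.3,5.5],100]
    - [[0,0,-31.5],[-36.6,17.3,8],100]

```text
clock: 16.6
tcp_pos: [0.4371, 0.0904, 0.0793]
orientation: [0.0, 0.859, -0.512, -0.001]
wrist_force: [1.5, -0.8, -0.4]
finger_gap: 0.0519
grip_force: 0.0
```

Emit:
carry_out:
  steps:
    - [[0,0,0],[0,0,1.5],100]
    - [[0,0,0],[0,0,3.5],100]
    - [[0,0,0],[0,0,5.5],100]
    - [[0,0,0],[0,0,7.5],100]
    - [[0,0,0],[0,0,9],100]
    - [[0,0,0],[0,0,9.8],100]
    - [[0,0,0],[0,0,9.8],100]
    - [[0,0,0],[0,0,9.8],100]

```text
clock: 17.6
tcp_pos: [0.4405, 0.0875, -0.0168]
orientation: [-0.0, 0.857, -0.515, 0.0]
wrist_force: [-0.3, -0.3, 0.2]
finger_gap: 0.0517
grip_force: 0.0
```

```bash
python3 - <<'E'
from h import *
plan([(.4401,.088,-.034,208)])
p,Rr=tool(); Y=Rr.as_matrix()[:2,1]; X=Rr.as_matrix()[:2,0]; c='side'
im,d=env.read_camera(c); P=cloud(c,d); hsv=cv2.cvtColor(im,cv2.COLOR_RGB2HSV).astype(int)
q=P[(hsv[...,2]<75)&(hsv[...,1]<110)]; a=(q[:,:2]-p[:2])@X; b=(q[:,:2]-p[:2])@Y
for s in(-1,1):
    k=(abs(a)<.025)&(b*s>.015)&(b*s<.06)&(q[:,2]>.006); z=np.sort(q[k][:,2]); print(z[[0,3,6,10,15]].round(3))
cv2.imwrite('pics/t4.png',cv2.resize(im[150:250,150:270,::-1],None,fx=5,fy=5,interpolation=0))
E
```

```text
t17.60 pos [ 0.4405  0.0875 -0.0168] yaw -152.0 tilt 0.03 F [-0.3 -0.3  0.2] gap 0.0517 grip 0.0 q6 -2.04
  turn z 0.0  shift -0.06 0.01 1.72
[0.021 0.023 0.025 0.028 0.031]
[0.024 0.029 0.03  0.033 0.035]
```

View pics/t4.png

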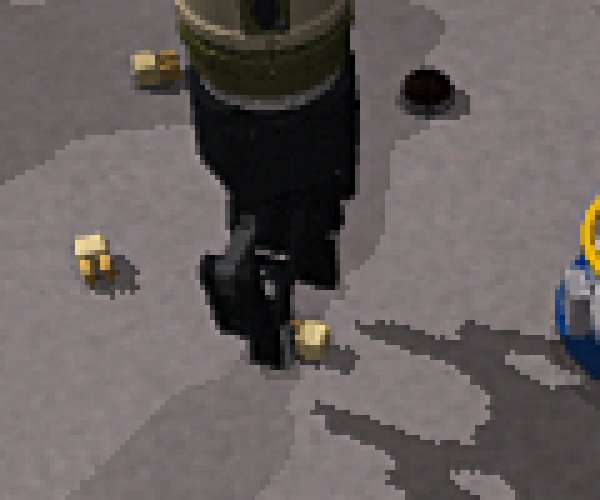

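Finger tips ~22 mm up, tooth (312,340) between the fingers. Down 1.4 cm, close, lift.

Emit:
carry_out:
  steps:
    - [[0,0,0],[0,0,0.6],100]
    - [[0,0,0],[0,0,1.1],100]
    - [[0,0,0],[0,0,1.4],120]
    - [[0,0,0],[0,0,1.4],180]
    - [[0,0,0],[0,0,1.4],255]
    - [[0,0,0],[0,0,1.4],255]
    - [[0,0,0],[0,0,1.4],255]
    - [[0,0,0],[0,0,1.4],255]
  force: 30

```text
clock: 18.65
tcp_pos: [0.4402, 0.0874, -0.0311]
orientation: [-0.0, 0.857, -0.515, 0.0]
wrist_force: [0.3, -1.0, 0.8]
finger_gap: 0.0156
grip_force: 29.7
```

Emit:
carry_out:
  steps:
    - [[0,0,0],[0,0,-0.5],255]
    - [[0,0,0],[0,0,-1.5],255]
    - [[0,0,0],[0,0,-4],255]
    - [[0,0,0],[0,0,-7],255]
    - [[0,0,0],[0,0,-10],255]
    - [[0,0,0],[0,0,-12],255]
    - [[0,0,0],[0,0,-13],255]
    - [[0,0,0],[0,0,-13],255]

```text
clock: 19.65
tcp_pos: [0.4406, 0.0875, 0.0996]
orientation: [-0.0, 0.857, -0.515, 0.001]
wrist_force: [-0.3, -1.1, 0.6]
finger_gap: 0.0159
grip_force: 29.7
```

```bash
python3 -c "
from h import *
plan([(.5998,-.0276,.095,208),(.5998,-.0276,.053,208)])"
```

```text
t19.65 pos [0.4406 0.0875 0.0996] yaw -152.0 tilt 0.09 F [-0.3 -1.1  0.6] gap 0.0159 grip 29.7 q6 -2.04
  turn z 0.0  shift 17.63 -8.65 0.46
  turn z 0.0  shift 0.00 0.00 4.20
```

Emit:
carry_out:
  steps:
    - [[0,0,0],[2,-1,0],255]
    - [[0,0,0],[5,-2.5,0],255]
    - [[0,0,0],[8,-4,0],255]
    - [[0,0,0],[11,-5.4,0],255]
    - [[0,0,0],[14,-6.9,0],255]
    - [[0,0,0],[16.5,-8.1,0.2],255]
    - [[0,0,0],[17.6,-8.65,0.5],255]
    - [[0,0,0],[17.6,-8.65,0.5],255]

```text
clock: 20.65
tcp_pos: [0.5989, -0.0279, 0.0924]
orientation: [0.0, 0.857, -0.515, -0.001]
wrist_force: [-0.2, 0.8, -0.6]
finger_gap: 0.0158
grip_force: 29.7
```

Emit:
carry_out:
  steps:
    - [[0,0,0],[0,0,1.5],255]
    - [[0,0,0],[0,0,3],255]
    - [[0,0,0],[0,0,4.2],255]
    - [[0,0,0],[0,0,4.2],255]
    - [[0,0,0],[0,0,4.2],100]
    - [[0,0,0],[0,0,4.2],100]
    - [[0,0,0],[0,0,4.2],100]
    - [[0,0,0],[0,0,0],100]

```text
clock: 21.65
tcp_pos: [0.5963, -0.0269, 0.0912]
orientation: [0.001, 0.857, -0.515, -0.003]
wrist_force: [0.3, 0.5, 0.0]
finger_gap: 0.052
grip_force: 0.0
```

```bash
python3 - <<'E'
from h import *
plan([(.3956,.2057,.08,160),(.3956,.2057,-.031,160)])
im,d=env.read_camera('side')
for t in teeth('side',im,d):
    if .3<t[0][0]<.75 and -.2<t[0][1]<.45: print(t)
cv2.imwrite('pics/drop1.png',cv2.resize(im[130:260,220:350,::-1],None,fx=4.5,fy=4.5,interpolation=0))
E
```

```text
t21.65 pos [ 0.5963 -0.0269  0.0912] yaw -152.0 tilt 0.40 F [0.3 0.5 0. ] gap 0.0520 grip 0.0 q6 -2.24
  turn z 48.0  shift -29.96 6.80 1.12
  turn z 0.0  shift 0.00 0.00 11.10
(array([0.6005, 0.3101]), 13, np.int32(43), array([25., 31.]), array([204., 151.]), 0.011)
(array([0.5137, 0.316 ]), 34, np.int32(48), array([26., 29.]), array([180., 163.]), 0.01)
(array([0.4933, 0.192 ]), 35, np.int32(63), array([25., 30.]), array([200., 187.]), 0.01)
(array([0.3952, 0.2063]), 66, np.int32(57), array([18., 37.]), array([168., 201.]), 0.011)
```

View pics/drop1.png

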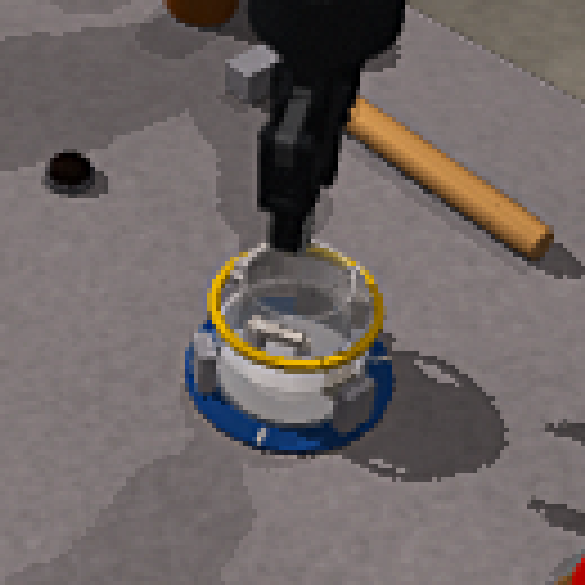

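```bash
cat >> h.py <<'E'
def legs(a,b):
    """leg from commanded pose a to pose b, no state used"""
    import math
    ar=math.radians(a[3]); d=(np.array(b[:3])-np.array(a[:3]))*100
    X=np.array([-np.sin(ar),np.cos(ar),0]); Y=np.array([np.cos(ar),np.sin(ar),0])
    print('  turn z %.1f  shift %.2f %.2f %.2f'%(-((b[3]-a[3]+180)%360-180),d@X,d@Y,-d[2]))
E
python3 - <<'E'
from h import *
plan([])
J=(.5998,-.0276,.095,208)
legs(J,(.3956,.2057,.08,160))
im,d=env.read_camera('top')
for t in teeth('top',im,d):
    if .3<t[0][0]<.75 and -.2<t[0][1]<.45: print(t)
hsv=cv2.cvtColor(im,cv2.COLOR_RGB2HSV).astype(int)
u,v=proj('top',(.5998,-.0276,.03)); g=np.indices(im.shape[:2]); m=(hsv[...,1]>60)&(hsv[...,0]>8)&(hsv[...,0]<35)&(hsv[...,2]>60)&(np.hypot(g[0]-v,g[1]-u)<16)
print(u,v,m.sum())
E
```

```text
t21.70 pos [ 0.601  -0.0276  0.0994] yaw -152.0 tilt 0.27 F [ 2.2 -1.   4.6] gap 0.0518 grip 0.0 q6 -2.24
  turn z 48.0  shift -30.19 7.08 1.50
(array([0.6011, 0.312 ]), 171, np.int32(63), array([18., 24.]), array([141., 156.]), 0.012)
(array([0.5178, 0.317 ]), 153, np.int32(66), array([17., 24.]), array([138., 189.]), 0.012)
277.9488568418887 151.69079901619872 0
```

Emit:
carry_out:
  steps:
    - [[0,0,5],[-3,0.7,-2],100]
    - [[0,0,12],[-8,1.9,-2],100]
    - [[0,0,19],[-13,3.1,-2],100]
    - [[0,0,27],[-18,4.2,-2],100]
    - [[0,0,35],[-23,5.4,-2],100]
    - [[0,0,42],[-27.5,6.5,-1],100]
    - [[0,0,48],[-30.2,7.1,1],100]
    - [[0,0,48],[-30.2,7.1,1.5],100]

```text
clock: 22.75
tcp_pos: [0.3925, 0.2067, 0.078]
orientation: [-0.001, -0.575, 0.818, 0.0]
wrist_force: [0.6, -1.6, 0.4]
finger_gap: 0.0519
grip_force: 0.0
```

Emit:
carry_out:
  steps:
    - [[0,0,0],[0,0,1],100]
    - [[0,0,0],[0,0,3],100]
    - [[0,0,0],[0,0,5],100]
    - [[0,0,0],[0,0,6],100]
    - [[0,0,0],[0,0,6],100]
    - [[0,0,0],[0,0,6],100]
    - [[0,0,0],[0,0,6],100]
    - [[0,0,0],[0,0,6],100]

```text
clock: 23.75
tcp_pos: [0.395, 0.2061, 0.0194]
orientation: [0.001, -0.574, 0.819, -0.0]
wrist_force: [0.4, -0.2, -0.1]
finger_gap: 0.0519
grip_force: 0.0
```

```bash
python3 - <<'E'
from h import *
plan([(.3956,.2057,-.031,160)])
im,d=env.read_camera('side')
for t in teeth('side',im,d):
    if .3<t[0][0]<.75 and -.2<t[0][1]<.45: print(t)
im,d=env.read_camera('top')
for t in teeth('top',im,d):
    if .3<t[0][0]<.75 and -.2<t[0][1]<.45: print(t)
hsv=cv2.cvtColor(im,cv2.COLOR_RGB2HSV).astype(int)
u,v=proj('top',(.5998,-.0276,.03)); g=np.indices(im.shape[:2]); m=(hsv[...,1]>40)&(hsv[...,0]>8)&(hsv[...,0]<35)&(hsv[...,2]>60)&(np.hypot(g[0]-v,g[1]-u)<14)
print(m.sum()); P=cloud('top',d); print(P[m].mean(0) if m.any() else '')
cv2.imwrite('pics/jar2.png',cv2.resize(im[120:180,245:315,::-1],None,fx=8,fy=8,interpolation=cv2.INTER_CUBIC))
E
```

```text
t23.75 pos [0.395  0.2061 0.0194] yaw 160.0 tilt 0.06 F [ 0.4 -0.2 -0.1] gap 0.0519 grip 0.0 q6 -0.92
  turn z 0.0  shift 0.02 -0.07 5.04
(array([0.599 , 0.3086]), 26, np.int32(52), array([25., 33.]), array([204., 152.]), 0.009)
(array([0.4935, 0.1922]), 32, np.int32(61), array([25., 30.]), array([200., 187.]), 0.011)
(array([0.3952, 0.2063]), 66, np.int32(57), array([18., 37.]), array([168., 201.]), 0.012)
(array([0.5993, 0.3117]), 148, np.int32(53), array([16., 24.]), array([141., 156.]), 0.012)
(array([ 0.5769, -0.0623]), 130, np.int32(37), array([13., 69.]), array([292., 162.]), 0.018)
(array([0.5178, 0.3172]), 150, np.int32(65), array([17., 25.]), array([138., 189.]), 0.013)
(array([0.5   , 0.1943]), 24, np.int32(52), array([17., 20.]), array([188., 195.]), 0.013)
(array([0.395 , 0.2024]), 163, np.int32(39), array([13., 17.]), array([184., 239.]), 0.011)
10
[ 0.60566011 -0.05548167  0.03089906]
```

View pics/jar2.png

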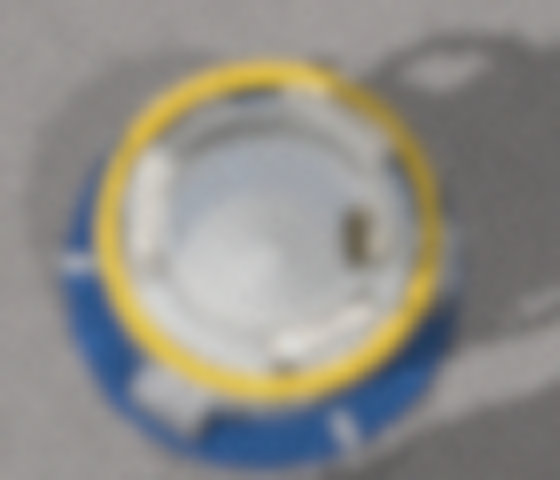

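The tooth lies inside the jar at (365,240). Now take T5.

Emit:
carry_out:
  steps:
    - [[0,0,0],[0,0,2],100]
    - [[0,0,0],[0,0,3.8],100]
    - [[0,0,0],[0,0,5],110]
    - [[0,0,0],[0,0,5],180]
    - [[0,0,0],[0,0,5],255]
    - [[0,0,0],[0,0,5],255]
    - [[0,0,0],[0,0,5],255]
    - [[0,0,0],[0,0,5],255]
  force: 30

```text
clock: 24.85
tcp_pos: [0.395, 0.2061, -0.0307]
orientation: [0.0, -0.574, 0.819, -0.0]
wrist_force: [0.1, -0.3, 1.9]
finger_gap: 0.0163
grip_force: 29.7
```

Emit:
carry_out:
  steps:
    - [[0,0,0],[0,0,-0.5],255]
    - [[0,0,0],[0,0,-1.5],255]
    - [[0,0,0],[0,0,-4],255]
    - [[0,0,0],[0,0,-7],255]
    - [[0,0,0],[0,0,-10],255]
    - [[0,0,0],[0,0,-12],255]
    - [[0,0,0],[0,0,-13],255]
    - [[0,0,0],[0,0,-13],255]

```text
clock: 25.85
tcp_pos: [0.3951, 0.2061, 0.0995]
orientation: [0.001, -0.574, 0.819, -0.0]
wrist_force: [-0.1, 0.8, -0.9]
finger_gap: 0.0161
grip_force: 29.5
```

```bash
python3 -c "
from h import *
plan([(.5998,-.0276,.097,160)])
J=(.5998,-.0276,.097,160); legs(J,(.4967,.1936,.05,77)); legs(J,(.4967,.1936,.05,257))"
```

```text
t25.85 pos [0.3951 0.2061 0.0995] yaw 160.0 tilt 0.09 F [-0.1  0.8 -0.9] gap 0.0161 grip 29.5 q6 -0.92
  turn z 0.0  shift 14.97 -27.23 0.25
  turn z 83.0  shift -17.26 17.25 4.70
  turn z -97.0  shift -17.26 17.25 4.70
```

Emit:
carry_out:
  steps:
    - [[0,0,0],[2,-3.5,0],255]
    - [[0,0,0],[4.5,-8,0],255]
    - [[0,0,0],[7,-12.5,0],255]
    - [[0,0,0],[9.5,-17,0],255]
    - [[0,0,0],[12,-21.5,0],255]
    - [[0,0,0],[14,-25.5,0],255]
    - [[0,0,0],[15,-27.2,0.2],255]
    - [[0,0,0],[15,-27.2,0.2],255]

```text
clock: 26.85
tcp_pos: [0.5983, -0.0285, 0.0953]
orientation: [-0.001, -0.573, 0.82, 0.001]
wrist_force: [-0.2, -0.6, 0.3]
finger_gap: 0.0157
grip_force: 29.6
```

Emit:
carry_out:
  steps:
    - [[0,0,0],[0,0,1.5],255]
    - [[0,0,0],[0,0,3.5],255]
    - [[0,0,0],[0,0,4.4],255]
    - [[0,0,0],[0,0,4.4],255]
    - [[0,0,0],[0,0,4.4],100]
    - [[0,0,0],[0,0,4.4],100]
    - [[0,0,0],[0,0,3],100]
    - [[0,0,0],[0,0,0],100]

```text
clock: 27.85
tcp_pos: [0.5981, -0.0279, 0.0972]
orientation: [-0.001, -0.574, 0.819, 0.001]
wrist_force: [1.1, 0.1, 0.3]
finger_gap: 0.052
grip_force: 0.0
```

Emit:
carry_out:
  steps:
    - [[0,0,10],[-2,2,-1],100]
    - [[0,0,20],[-5,5,-1],100]
    - [[0,0,30],[-8,8,-1],100]
    - [[0,0,40.5],[-11,11,-1],100]
    - [[0,0,51],[-14,14,0],100]
    - [[0,0,61.5],[-16,16,1],100]
    - [[0,0,72],[-17.3,17.3,3],100]
    - [[0,0,82.5],[-17.3,17.3,4.7],100]

```text
clock: 28.85
tcp_pos: [0.4955, 0.1952, 0.0508]
orientation: [0.001, 0.111, 0.994, 0.0]
wrist_force: [-0.5, -1.2, -0.1]
finger_gap: 0.0519
grip_force: 0.0
```

Emit:
carry_out:
  steps:
    - [[0,0,0.5],[0,0,0.5],100]
    - [[0,0,0.5],[0,0,1],100]
    - [[0,0,0.5],[0,0,2],100]
    - [[0,0,0.5],[0,0,3],100]
    - [[0,0,0.5],[0,0,3],100]
    - [[0,0,0.5],[0,0,3],100]
    - [[0,0,0.5],[0,0,3],100]
    - [[0,0,0.5],[0,0,3],100]

```text
clock: 29.85
tcp_pos: [0.4958, 0.1938, 0.0202]
orientation: [0.0, 0.113, 0.994, 0.0]
wrist_force: [0.2, 0.3, 0.0]
finger_gap: 0.0517
grip_force: 0.0
```

```bash
python3 - <<'E'
from h import *
plan([(.4967,.1936,-.031,77)])
for c in('side','top'):
    im,d=env.read_camera(c)
    for t in teeth(c,im,d):
        if .3<t[0][0]<.75 and -.2<t[0][1]<.45: print(c,t)
hsv=cv2.cvtColor(im,cv2.COLOR_RGB2HSV).astype(int)
u,v=proj('top',(.5998,-.0276,.03)); g=np.indices(im.shape[:2]); m=(hsv[...,1]>40)&(hsv[...,0]>8)&(hsv[...,0]<35)&(hsv[...,2]>60)&(np.hypot(g[0]-v,g[1]-u)<13)
print(m.sum(),np.argwhere(m).tolist())
E
```

```text
t29.85 pos [0.4958 0.1938 0.0202] yaw 77.0 tilt 0.04 F [0.2 0.3 0. ] gap 0.0517 grip 0.0 q6 0.45
  turn z 0.0  shift -0.09 -0.00 5.12
side (array([0.5052, 0.3444]), 43, np.int32(48), array([24., 33.]), array([173., 159.]), 0.01)
side (array([0.4929, 0.1924]), 37, np.int32(60), array([24., 31.]), array([200., 187.]), 0.01)
9 [[147, 289], [148, 289], [148, 290], [149, 289], [149, 290], [150, 289], [150, 290], [151, 289], [151, 290]]
```

Emit:
carry_out:
  steps:
    - [[0,0,0],[-0.1,0,2],100]
    - [[0,0,0],[-0.1,0,3.8],100]
    - [[0,0,0],[-0.1,0,5.1],110]
    - [[0,0,0],[-0.1,0,5.1],180]
    - [[0,0,0],[-0.1,0,5.1],255]
    - [[0,0,0],[-0.1,0,5.1],255]
    - [[0,0,0],[-0.1,0,5.1],255]
    - [[0,0,0],[-0.1,0,5.1],255]
  force: 30

```text
clock: 30.95
tcp_pos: [0.4969, 0.1936, -0.0307]
orientation: [0.0, 0.113, 0.994, 0.0]
wrist_force: [-0.3, 0.6, 1.3]
finger_gap: 0.0159
grip_force: 30.9
```

Emit:
carry_out:
  steps:
    - [[0,0,0],[0,0,-0.5],255]
    - [[0,0,0],[0,0,-1.5],255]
    - [[0,0,0],[0,0,-4],255]
    - [[0,0,0],[0,0,-7],255]
    - [[0,0,0],[0,0,-10],255]
    - [[0,0,0],[0,0,-12],255]
    - [[0,0,0],[0,0,-13],255]
    - [[0,0,0],[0,0,-13],255]

```text
clock: 31.95
tcp_pos: [0.497, 0.1936, 0.0996]
orientation: [0.001, 0.113, 0.994, 0.0]
wrist_force: [0.1, 1.1, -0.6]
finger_gap: 0.0156
grip_force: 30.7
```

```bash
python3 - <<'E'
from h import *
plan([(.5998,-.0276,.097,77)])
J=(.5998,-.0276,.097,77); legs(J,(.600,.3107,.05,88))
E
```

```text
t31.95 pos [0.497  0.1936 0.0996] yaw 77.0 tilt 0.09 F [ 0.1  1.1 -0.6] gap 0.0156 grip 30.7 q6 0.45
  turn z 0.0  shift -14.99 -19.25 0.26
  turn z -11.0  shift 7.59 32.97 4.70
```

Emit:
carry_out:
  steps:
    - [[0,0,0],[-2,-2.5,0],255]
    - [[0,0,0],[-4.5,-5.8,0],255]
    - [[0,0,0],[-7,-9,0],255]
    - [[0,0,0],[-9.5,-12.2,0],255]
    - [[0,0,0],[-12,-15.4,0],255]
    - [[0,0,0],[-14,-18,0],255]
    - [[0,0,0],[-15,-19.2,0.2],255]
    - [[0,0,0],[-15,-19.2,0.2],255]

```text
clock: 32.95
tcp_pos: [0.599, -0.0276, 0.0957]
orientation: [-0.001, 0.114, 0.994, 0.0]
wrist_force: [-0.4, -0.4, -0.8]
finger_gap: 0.0155
grip_force: 30.7
```

Emit:
carry_out:
  steps:
    - [[0,0,0],[0,0,1.5],255]
    - [[0,0,0],[0,0,3.5],255]
    - [[0,0,0],[0,0,4.4],255]
    - [[0,0,0],[0,0,4.4],255]
    - [[0,0,0],[0,0,4.4],100]
    - [[0,0,0],[0,0,4.4],100]
    - [[0,0,0],[0,0,3],100]
    - [[0,0,0],[0,0,0],100]

```text
clock: 33.95
tcp_pos: [0.5987, -0.0272, 0.0972]
orientation: [-0.001, 0.113, 0.994, 0.0]
wrist_force: [0.6, 0.2, -0.1]
finger_gap: 0.0516
grip_force: 0.0
```

```bash
python3 - <<'E'
from h import *
plan([])
J=(.5998,-.0276,.097,77)
for c in('side','top'):
    im,d=env.read_camera(c); hsv=cv2.cvtColor(im,cv2.COLOR_RGB2HSV).astype(int)
    for t in teeth(c,im,d):
        if not(.3<t[0][0]<.75 and -.2<t[0][1]<.45): continue
        u,v=t[4].astype(int); g=np.indices(im.shape[:2]); m=(hsv[...,1]>60)&(hsv[...,0]<35)&(hsv[...,2]>60)&(np.hypot(g[0]-v,g[1]-u)<12)
        vv,uu=np.where(m); W=np.array([plane(c,a,b,.011)[:2] for a,b in zip(uu,vv)])
        s=hsv[...,1][m].astype(float); s-=s.mean(); g_=(W-W.mean(0)).T@s
        print(c,t,'sat dir',round(np.degrees(np.arctan2(g_[1],g_[0]))))
E
```

```text
t33.95 pos [ 0.5987 -0.0272  0.0972] yaw 77.0 tilt 0.12 F [ 0.6  0.2 -0.1] gap 0.0516 grip 0.0 q6 0.05
side (array([0.6008, 0.3099]), 9, np.int32(44), array([25., 31.]), array([205., 151.]), 0.011) sat dir 179
side (array([0.5045, 0.3455]), 41, np.int32(46), array([22., 33.]), array([172., 159.]), 0.01) sat dir -3
top (array([0.6013, 0.312 ]), 171, np.int32(64), array([17., 24.]), array([141., 156.]), 0.012) sat dir 177
top (array([0.5108, 0.3483]), 7, np.int32(63), array([16., 25.]), array([125., 192.]), 0.013) sat dir -3
```

Emit:
carry_out:
  steps:
    - [[0,0,-1],[0.8,3.5,0],100]
    - [[0,0,-3],[2,8.5,0],100]
    - [[0,0,-5],[3.2,14,0],100]
    - [[0,0,-7],[4.4,19.5,0],100]
    - [[0,0,-9],[5.6,25,0],100]
    - [[0,0,-11],[6.9,30,1],100]
    - [[0,0,-11],[7.6,33,3],100]
    - [[0,0,-11],[7.6,33,4.7],100]

```text
clock: 35.05
tcp_pos: [0.5992, 0.3138, 0.0493]
orientation: [0.0, 0.016, 1.0, 0.0]
wrist_force: [0.8, -0.3, -0.3]
finger_gap: 0.052
grip_force: 0.0
```

Emit:
carry_out:
  steps:
    - [[0,0,0],[0,0,0.5],100]
    - [[0,0,0],[0,0,1],100]
    - [[0,0,0],[0,0,2],100]
    - [[0,0,0],[0,0,3],100]
    - [[0,0,0],[0,0,3],100]
    - [[0,0,0],[0,0,3],100]
    - [[0,0,0],[0,0,3],100]
    - [[0,0,0],[0,0,3],100]

```text
clock: 36.05
tcp_pos: [0.5999, 0.3115, 0.0203]
orientation: [0.0, 0.017, 1.0, 0.0]
wrist_force: [0.2, 0.1, 1.0]
finger_gap: 0.052
grip_force: 0.0
```

```bash
python3 - <<'E'
from h import *
plan([(.600,.3107,-.031,88)])
for c in('side','top'):
    im,d=env.read_camera(c)
    for t in teeth(c,im,d):
        if .3<t[0][0]<.75 and -.2<t[0][1]<.45: print(c,t)
hsv=cv2.cvtColor(im,cv2.COLOR_RGB2HSV).astype(int)
u,v=proj('top',(.5998,-.0276,.03)); g=np.indices(im.shape[:2]); m=(hsv[...,1]>40)&(hsv[...,0]>8)&(hsv[...,0]<35)&(hsv[...,2]>60)&(np.hypot(g[0]-v,g[1]-u)<15)
n,l,st,ce=cv2.connectedComponentsWithStats(m.astype(np.uint8)); print(u,v,st[1:,4],ce[1:].round().tolist())
E
```

```text
t36.05 pos [0.5999 0.3115 0.0203] yaw 88.0 tilt 0.04 F [0.2 0.1 1. ] gap 0.0520 grip 0.0 q6 0.39
  turn z 0.0  shift -0.01 -0.08 5.13
side (array([0.5992, 0.3089]), 22, np.int32(51), array([25., 32.]), array([204., 152.]), 0.009)
side (array([0.5056, 0.3448]), 38, np.int32(52), array([24., 33.]), array([173., 159.]), 0.01)
top (array([0.5982, 0.3128]), 53, np.int32(44), array([16., 18.]), array([141., 157.]), 0.012)
top (array([ 0.5765, -0.0618]), 130, np.int32(35), array([13., 69.]), array([292., 163.]), 0.02)
top (array([0.5123, 0.3479]), 18, np.int32(53), array([16., 24.]), array([125., 191.]), 0.012)
277.9488568418887 151.69079901619872 [10  1 13  1] [[290.0, 149.0], [270.0, 164.0], [277.0, 166.0], [284.0, 165.0]]
```

Emit:
carry_out:
  steps:
    - [[0,0,0],[0,-0.1,2],100]
    - [[0,0,0],[0,-0.1,3.8],100]
    - [[0,0,0],[0,-0.1,5.1],110]
    - [[0,0,0],[0,-0.1,5.1],180]
    - [[0,0,0],[0,-0.1,5.1],255]
    - [[0,0,0],[0,-0.1,5.1],255]
    - [[0,0,0],[0,-0.1,5.1],255]
    - [[0,0,0],[0,-0.1,5.1],255]
  force: 30

```text
clock: 37.15
tcp_pos: [0.5999, 0.3104, -0.0307]
orientation: [0.0, 0.017, 1.0, 0.0]
wrist_force: [0.0, -0.4, 0.2]
finger_gap: 0.0158
grip_force: 29.8
```

Emit:
carry_out:
  steps:
    - [[0,0,0],[0,0,-0.5],255]
    - [[0,0,0],[0,0,-1.5],255]
    - [[0,0,0],[0,0,-4],255]
    - [[0,0,0],[0,0,-7],255]
    - [[0,0,0],[0,0,-10],255]
    - [[0,0,0],[0,0,-12],255]
    - [[0,0,0],[0,0,-13],255]
    - [[0,0,0],[0,0,-13],255]

```text
clock: 38.15
tcp_pos: [0.6001, 0.3106, 0.0999]
orientation: [0.001, 0.017, 1.0, 0.0]
wrist_force: [-0.7, -0.1, -0.1]
finger_gap: 0.0157
grip_force: 29.9
```

```bash
python3 - <<'E'
from h import *
plan([(.5998,-.0276,.097,88)])
J=(.5998,-.0276,.097,88); legs(J,(.5097,.347,.05,91))
E
```

```text
t38.15 pos [0.6001 0.3106 0.0999] yaw 88.0 tilt 0.10 F [-0.7 -0.1 -0.1] gap 0.0157 grip 29.9 q6 0.39
  turn z 0.0  shift -1.14 -33.80 0.29
  turn z -3.0  shift 10.31 37.12 4.70
```

Emit:
carry_out:
  steps:
    - [[0,0,0],[-0.1,-4,0],255]
    - [[0,0,0],[-0.3,-9.5,0],255]
    - [[0,0,0],[-0.5,-15,0],255]
    - [[0,0,0],[-0.7,-20.5,0],255]
    - [[0,0,0],[-0.9,-26,0],255]
    - [[0,0,0],[-1.1,-31,0],255]
    - [[0,0,0],[-1.1,-33.8,0.3],255]
    - [[0,0,0],[-1.1,-33.8,0.3],255]

```text
clock: 39.15
tcp_pos: [0.5978, -0.0298, 0.0944]
orientation: [-0.001, 0.019, 1.0, 0.0]
wrist_force: [0.3, 0.8, 1.1]
finger_gap: 0.0157
grip_force: 29.9
```

Emit:
carry_out:
  steps:
    - [[0,0,0],[0,0,1.5],255]
    - [[0,0,0],[0,0,3.5],255]
    - [[0,0,0],[0,0,4.4],255]
    - [[0,0,0],[0,0,4.4],255]
    - [[0,0,0],[0,0,4.4],100]
    - [[0,0,0],[0,0,4.4],100]
    - [[0,0,0],[0,0,3],100]
    - [[0,0,0],[0,0,0],100]

```text
clock: 40.15
tcp_pos: [0.598, -0.0278, 0.0962]
orientation: [-0.001, 0.017, 1.0, 0.0]
wrist_force: [0.5, -0.1, -0.2]
finger_gap: 0.052
grip_force: 0.0
```

Emit:
carry_out:
  steps:
    - [[0,0,0],[1,4,0],100]
    - [[0,0,-1],[2.6,9.5,0],100]
    - [[0,0,-2],[4.2,15,0],100]
    - [[0,0,-3],[5.8,21,0],100]
    - [[0,0,-3],[7.4,27,0],100]
    - [[0,0,-3],[9,32.5,1],100]
    - [[0,0,-3],[10.3,37.1,3],100]
    - [[0,0,-3],[10.3,37.1,4.7],100]

```text
clock: 41.15
tcp_pos: [0.5082, 0.3501, 0.0496]
orientation: [0.001, -0.011, 1.0, 0.001]
wrist_force: [0.2, -1.4, 0.3]
finger_gap: 0.052
grip_force: 0.0
```

Emit:
carry_out:
  steps:
    - [[0,0,0],[0,0,0.5],100]
    - [[0,0,0],[0,0,1],100]
    - [[0,0,0],[0,0,2],100]
    - [[0,0,0],[0,0,3],100]
    - [[0,0,0],[0,0,3],100]
    - [[0,0,0],[0,0,3],100]
    - [[0,0,0],[0,0,3],100]
    - [[0,0,0],[0,0,3],100]

```text
clock: 42.15
tcp_pos: [0.509, 0.3467, 0.0193]
orientation: [0.0, -0.009, 1.0, 0.0]
wrist_force: [0.3, -0.4, -0.1]
finger_gap: 0.0521
grip_force: 0.0
```

```bash
python3 - <<'E'
from h import *
plan([(.5097,.347,-.031,91)])
for c in('side','top'):
    im,d=env.read_camera(c)
    for t in teeth(c,im,d):
        if .3<t[0][0]<.75 and -.2<t[0][1]<.45: print(c,t)
hsv=cv2.cvtColor(im,cv2.COLOR_RGB2HSV).astype(int)
u,v=proj('top',(.5998,-.0276,.03)); g=np.indices(im.shape[:2]); m=(hsv[...,1]>40)&(hsv[...,0]>8)&(hsv[...,0]<35)&(hsv[...,2]>60)&(np.hypot(g[0]-v,g[1]-u)<15)
n,l,st,ce=cv2.connectedComponentsWithStats(m.astype(np.uint8)); print(u,v,st[1:,4],ce[1:].round().tolist())
E
```

```text
t42.15 pos [0.509  0.3467 0.0193] yaw 91.0 tilt 0.04 F [ 0.3 -0.4 -0.1] gap 0.0521 grip 0.0 q6 0.45
  turn z 0.0  shift -0.07 0.03 5.03
side (array([0.505 , 0.3451]), 41, np.int32(48), array([21., 34.]), array([172., 159.]), 0.01)
top (array([ 0.5769, -0.0623]), 130, np.int32(37), array([13., 69.]), array([292., 162.]), 0.021)
277.9488568418887 151.69079901619872 [23 10  1 12  1] [[279.0, 140.0], [290.0, 149.0], [270.0, 164.0], [277.0, 166.0], [284.0, 165.0]]
```

Emit:
carry_out:
  steps:
    - [[0,0,0],[-0.1,0,2],100]
    - [[0,0,0],[-0.1,0,3.8],100]
    - [[0,0,0],[-0.1,0,5],110]
    - [[0,0,0],[-0.1,0,5],180]
    - [[0,0,0],[-0.1,0,5],255]
    - [[0,0,0],[-0.1,0,5],255]
    - [[0,0,0],[-0.1,0,5],255]
    - [[0,0,0],[-0.1,0,5],255]
  force: 30

```text
clock: 43.25
tcp_pos: [0.5102, 0.3467, -0.0306]
orientation: [0.0, -0.009, 1.0, 0.0]
wrist_force: [-0.0, -0.2, 1.9]
finger_gap: 0.0159
grip_force: 31.2
```

Emit:
carry_out:
  steps:
    - [[0,0,0],[0,0,-0.5],255]
    - [[0,0,0],[0,0,-1.5],255]
    - [[0,0,0],[0,0,-4],255]
    - [[0,0,0],[0,0,-7],255]
    - [[0,0,0],[0,0,-10],255]
    - [[0,0,0],[0,0,-12],255]
    - [[0,0,0],[0,0,-13],255]
    - [[0,0,0],[0,0,-13],255]

```text
clock: 44.25
tcp_pos: [0.5103, 0.3468, 0.0998]
orientation: [0.001, -0.009, 1.0, 0.0]
wrist_force: [-0.2, 0.5, -0.6]
finger_gap: 0.0154
grip_force: 31.1
```

```bash
python3 - <<'E'
from h import *
plan([(.5998,-.0276,.097,91)])
J=(.5998,-.0276,.097,91); legs(J,(.590,-.15,.16,134)); legs((.590,-.15,.16,134),(.59,-.2872,.12,176))
E
```

```text
t44.25 pos [0.5103 0.3468 0.0998] yaw 91.0 tilt 0.10 F [-0.2  0.5 -0.6] gap 0.0154 grip 31.1 q6 0.45
  turn z 0.0  shift -8.29 -37.59 0.28
  turn z -43.0  shift 1.19 -12.22 -6.30
  turn z -42.0  shift 9.53 -9.87 4.00
```

Emit:
carry_out:
  steps:
    - [[0,0,0],[-1,-4,0],255]
    - [[0,0,0],[-2.2,-10,0],255]
    - [[0,0,0],[-3.5,-16,0],255]
    - [[0,0,0],[-4.8,-22,0],255]
    - [[0,0,0],[-6.2,-28,0],255]
    - [[0,0,0],[-7.5,-34,0],255]
    - [[0,0,0],[-8.3,-37.6,0.3],255]
    - [[0,0,0],[-8.3,-37.6,0.3],255]

```text
clock: 45.25
tcp_pos: [0.5991, -0.0308, 0.0942]
orientation: [-0.001, -0.007, 1.0, 0.0]
wrist_force: [-1.7, 0.2, -0.1]
finger_gap: 0.0155
grip_force: 31.1
```

Emit:
carry_out:
  steps:
    - [[0,0,0],[0,0,0],255]
    - [[0,0,0],[0,0,2],255]
    - [[0,0,0],[0,0,4.4],255]
    - [[0,0,0],[0,0,4.4],255]
    - [[0,0,0],[0,0,4.4],100]
    - [[0,0,0],[0,0,4.4],100]
    - [[0,0,0],[0,0,3],100]
    - [[0,0,0],[0,0,0],50]

```text
clock: 46.25
tcp_pos: [0.5987, -0.0278, 0.0964]
orientation: [-0.001, -0.009, 1.0, 0.0]
wrist_force: [0.7, -1.1, 0.1]
finger_gap: 0.068
grip_force: 0.0
```

Emit:
carry_out:
  steps:
    - [[0,0,-5],[0.1,-1,-1],0]
    - [[0,0,-10],[0.3,-3,-3],0]
    - [[0,0,-16],[0.5,-5.5,-5],0]
    - [[0,0,-22],[0.8,-8,-6],0]
    - [[0,0,-29],[1,-10.5,-6.3],0]
    - [[0,0,-36],[1.2,-12.2,-6.3],0]
    - [[0,0,-43],[1.2,-12.2,-6.3],0]
    - [[0,0,-43],[1.2,-12.2,-6.3],0]

```text
clock: 47.25
tcp_pos: [0.5899, -0.1507, 0.1603]
orientation: [0.001, -0.374, 0.928, -0.001]
wrist_force: [0.1, -0.1, 0.7]
finger_gap: 0.0857
grip_force: 0.0
```

Emit:
carry_out:
  steps:
    - [[0,0,-6],[1.5,-1.5,0],0]
    - [[0,0,-14],[4,-4,0],0]
    - [[0,0,-22],[6.5,-6.7,0],0]
    - [[0,0,-30],[9,-9.3,1],0]
    - [[0,0,-38],[9.5,-9.9,2.5],0]
    - [[0,0,-42],[9.5,-9.9,4],0]
    - [[0,0,-42],[9.5,-9.9,4],0]
    - [[0,0,-42],[9.5,-9.9,4],0]

```text
clock: 48.25
tcp_pos: [0.5905, -0.2872, 0.1199]
orientation: [0.0, -0.681, 0.732, -0.0]
wrist_force: [0.4, 0.3, 0.4]
finger_gap: 0.0852
grip_force: 0.0
```

```bash
python3 - <<'E'
from h import *
plan([(.5905,-.288,.011,176.3)])
for c in('side','top'):
    im,d=env.read_camera(c)
    for t in teeth(c,im,d):
        if .3<t[0][0]<.75 and -.4<t[0][1]<.45: print(c,t)
    hsv=cv2.cvtColor(im,cv2.COLOR_RGB2HSV).astype(int)
    if c=='side':
        P=cloud(c,d); red=((hsv[...,0]<6)|(hsv[...,0]>174))&(hsv[...,1]>150)&(hsv[...,2]>50)&(np.hypot(P[...,0]-.59,P[...,1]+.29)<.075)
        for hh in (.074,.044):
            w=red&(abs(P[...,2]-hh)<.004); vv,uu=np.where(w); W=np.array([plane(c,a,b,hh)[:2] for a,b in zip(uu,vv)])
            if len(W)>5: print('cap',hh,cv2.minAreaRect((W*1000).astype(np.float32)))
u,v=proj('top',(.5998,-.0276,.03)); g=np.indices(im.shape[:2]); m=(hsv[...,1]>40)&(hsv[...,0]>8)&(hsv[...,0]<35)&(hsv[...,2]>60)&(np.hypot(g[0]-v,g[1]-u)<15)
n,l,st,ce=cv2.connectedComponentsWithStats(m.astype(np.uint8)); print(st[1:,4],ce[1:].round().tolist())
cv2.imwrite('pics/jar5.png',cv2.resize(im[120:180,245:315,::-1],None,fx=8,fy=8,interpolation=cv2.INTER_CUBIC))
E
```

```text
t48.25 pos [ 0.5905 -0.2872  0.1199] yaw 175.9 tilt 0.06 F [0.4 0.3 0.4] gap 0.0852 grip 0.0 q6 -2.07
  turn z -0.4  shift 0.08 -0.01 10.89
cap 0.074 ((587.1193237304688, -287.38250732421875), (54.89674758911133, 19.493261337280273), 86.22161102294922)
cap 0.044 ((588.0108032226562, -287.33367919921875), (97.15391540527344, 94.95345306396484), 1.226881742477417)
top (array([ 0.5769, -0.0623]), 130, np.int32(37), array([13., 69.]), array([292., 162.]), 0.019)
[23 10  1 13  1  1] [[279.0, 140.0], [290.0, 149.0], [270.0, 164.0], [277.0, 166.0], [284.0, 165.0], [286.0, 164.0]]
```

View pics/jar5.png

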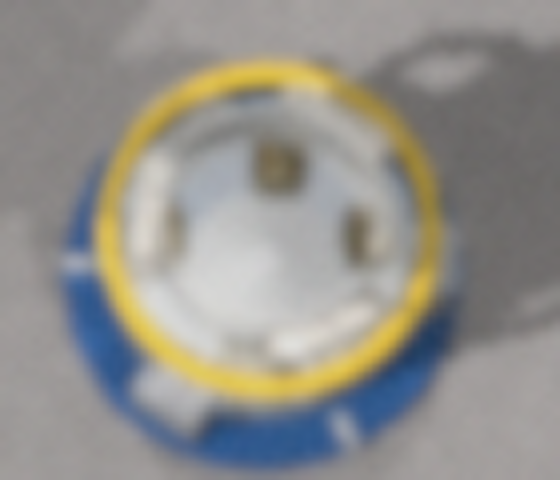

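No tooth left on the bench; in the jar teeth show at (278,165), (360,235), (172,235), others behind the near catch. Regrasp the cap.

Emit:
carry_out:
  steps:
    - [[0,0,0],[0.1,0,3],0]
    - [[0,0,0],[0.1,0,6],0]
    - [[0,0,0],[0.1,0,8.5],0]
    - [[0,0,0],[0.1,0,10],0]
    - [[0,0,0],[0.1,0,10.9],0]
    - [[0,0,0],[0.1,0,10.9],60]
    - [[0,0,0],[0.1,0,10.9],120]
    - [[0,0,0],[0.1,0,10.9],160]
  force: 80

```text
clock: 49.35
tcp_pos: [0.5906, -0.2888, 0.0109]
orientation: [0.0, -0.682, 0.731, -0.001]
wrist_force: [-0.3, -0.3, -0.3]
finger_gap: 0.0331
grip_force: 0.0
```

Emit:
carry_out:
  steps:
    - [[0,0,0],[0,0,0],190]
    - [[0,0,0],[0,0,0],210]
    - [[0,0,0],[0,0,0],255]
    - [[0,0,0],[0,0,0],255]
    - [[0,0,0],[0,0,0],255]
    - [[0,0,0],[0,0,0],255]
    - [[0,0,0],[0,0,0],255]
    - [[0,0,0],[0,0,0],255]
  force: 80

```text
clock: 50.35
tcp_pos: [0.5905, -0.2886, 0.0106]
orientation: [0.0, -0.682, 0.731, -0.001]
wrist_force: [-0.1, 0.4, 5.5]
finger_gap: 0.0165
grip_force: 78.0
```

```bash
python3 - <<'E'
from h import *
plan([(.5905,-.288,.16,176.3),(.5998,-.0276,.12,176.5)])
E
```

```text
t50.35 pos [ 0.5905 -0.2886  0.0106] yaw 176.0 tilt 0.08 F [-0.1  0.4  5.5] gap 0.0165 grip 78.0 q6 -2.08
  turn z -0.3  shift -0.06 0.00 -14.94
  turn z -0.2  shift -26.05 0.75 4.00
```

Emit:
carry_out:
  steps:
    - [[0,0,0],[0,0,-0.5],255]
    - [[0,0,0],[0,0,-2],255]
    - [[0,0,0],[0,0,-5],255]
    - [[0,0,0],[0,0,-8],255]
    - [[0,0,0],[0,0,-11],255]
    - [[0,0,0],[0,0,-13.5],255]
    - [[0,0,0],[0,0,-15],255]
    - [[0,0,0],[0,0,-15],255]
  force: 80

```text
clock: 51.35
tcp_pos: [0.5906, -0.2887, 0.1612]
orientation: [0.0, -0.682, 0.731, -0.001]
wrist_force: [1.0, -0.3, -2.3]
finger_gap: 0.0169
grip_force: 78.2
```

Emit:
carry_out:
  steps:
    - [[0,0,0],[-3,0.1,0],255]
    - [[0,0,0],[-7,0.2,0],255]
    - [[0,0,0],[-11,0.3,0],255]
    - [[0,0,0],[-15,0.4,0],255]
    - [[0,0,0],[-19,0.5,0],255]
    - [[0,0,0],[-23,0.6,0],255]
    - [[0,0,-0.5],[-26,0.8,1],255]
    - [[0,0,-0.5],[-26,0.8,2],255]

```text
clock: 52.35
tcp_pos: [0.599, -0.026, 0.1383]
orientation: [-0.001, -0.686, 0.727, 0.001]
wrist_force: [0.4, 0.2, -0.7]
finger_gap: 0.0168
grip_force: 78.2
```

Emit:
carry_out:
  steps:
    - [[0,0,0],[0,0,0.5],255]
    - [[0,0,0],[0,0,1],255]
    - [[0,0,0],[0,0,1.5],255]
    - [[0,0,0],[0,0,2],255]
    - [[0,0,0],[0,0,2],255]
    - [[0,0,0],[0,0,2],255]
    - [[0,0,0],[0,0,2],255]
    - [[0,0,0],[0,0,2],255]

```text
clock: 53.35
tcp_pos: [0.6002, -0.0284, 0.1201]
orientation: [0.0, -0.685, 0.728, -0.0]
wrist_force: [-0.3, -0.2, -0.9]
finger_gap: 0.0169
grip_force: 78.2
```

```bash
python3 - <<'E'
from h import *
from scipy.optimize import least_squares
plan([(.5998,-.0276,.066,176.5)])
c='side'; im,d=env.read_camera(c); np.savez('over.npz',im=im,d=d); P=cloud(c,d); hsv=cv2.cvtColor(im,cv2.COLOR_RGB2HSV).astype(int)
near=np.hypot(P[...,0]-.6,P[...,1]+.03)<.08
red=((hsv[...,0]<6)|(hsv[...,0]>174))&(hsv[...,1]>150)&(hsv[...,2]>50)&near
q=P[red]; print('z pct',np.percentile(q[:,2],[1,3,50,97,99]))
# side wall of shell: fit circle of r=48.5 to wall points
z0=np.percentile(q[:,2],2); w=q[(q[:,2]>z0+.006)&(q[:,2]<z0+.03)]
r=least_squares(lambda p:np.hypot(w[:,0]-p[0],w[:,1]-p[1])-.0485,[.6,-.03],loss='soft_l1',f_scale=.001); print('shell axis now',r.x,len(w),np.abs(r.fun).mean())
# same on locked cap picture at t0
z=np.load('side0.npz'); im0,d0=z['im'],z['d']; P0=cloud(c,d0); h0=cv2.cvtColor(im0,cv2.COLOR_RGB2HSV).astype(int)
q=P0[((h0[...,0]<6)|(h0[...,0]>174))&(h0[...,1]>150)&(h0[...,2]>50)&(np.hypot(P0[...,0]-.6,P0[...,1]+.03)<.08)]
z0=np.percentile(q[:,2],2); w=q[(q[:,2]>z0+.006)&(q[:,2]<z0+.03)]
r=least_squares(lambda p:np.hypot(w[:,0]-p[0],w[:,1]-p[1])-.0485,[.6,-.03],loss='soft_l1',f_scale=.001); print('shell axis locked',r.x,len(w),np.abs(r.fun).mean())
E
```

```text
t53.35 pos [ 0.6002 -0.0284  0.1201] yaw 176.5 tilt 0.02 F [-0.3 -0.2 -0.9] gap 0.0169 grip 78.2 q6 -1.69
  turn z 0.0  shift -0.08 0.05 5.41
z pct [0.11503744 0.11730529 0.15146537 0.18162507 0.18306825]
shell axis now [ 0.6004885  -0.02601067] 266 0.0007096768197442624
shell axis locked [ 0.60103672 -0.0265696 ] 241 0.0006993578211129103
```

Emit:
carry_out:
  steps:
    - [[0,0,0],[0,0,1],255]
    - [[0,0,0],[0,0,2],255]
    - [[0,0,0],[0,0,3],255]
    - [[0,0,0],[0,0,4],255]
    - [[0,0,0],[0,0,4.7],255]
    - [[0,0,0],[0,0,5],255]
    - [[0,0,0],[0,0,5],255]
    - [[0,0,0],[0,0,5],255]
  force: 80

```text
clock: 54.4
tcp_pos: [0.6005, -0.0284, 0.0703]
orientation: [0.0, -0.685, 0.728, -0.0]
wrist_force: [-0.3, 0.3, -1.5]
finger_gap: 0.0169
grip_force: 78.2
```

Emit:
carry_out:
  steps:
    - [[0,0,0],[0,0,0.2],255]
    - [[0,0,0],[0,0,0.4],255]
    - [[0,0,0],[0,0,0.6],255]
    - [[0,0,0],[0,0,0.8],255]
    - [[0,0,0],[0,0,1],255]
    - [[0,0,0],[0,0,1],255]
    - [[0,0,0],[0,0,1],255]
    - [[0,0,0],[0,0,1],255]

```text
clock: 55.4
tcp_pos: [0.6005, -0.0285, 0.0605]
orientation: [0.0, -0.685, 0.728, -0.0]
wrist_force: [-0.2, 0.4, 6.0]
finger_gap: 0.0169
grip_force: 79.2
```

```bash
python3 - <<'E'
from h import *
plan([(.5998,-.0276,.055,176.5)]); print(env.get_state()['ft_torque'])
E
```

```text
t55.40 pos [ 0.6005 -0.0285  0.0605] yaw 176.5 tilt 0.07 F [-0.2  0.4  6. ] gap 0.0169 grip 79.2 q6 -1.69
  turn z 0.0  shift -0.08 0.07 0.55
[0.04930386 0.32153537 0.01018556]
```

Emit:
carry_out:
  steps:
    - [[0,0,0],[0,0,0.1],255]
    - [[0,0,0],[0,0,0.2],255]
    - [[0,0,0],[0,0,0.3],255]
    - [[0,0,0],[0,0,0.4],255]
    - [[0,0,0],[0,0,0.5],255]
    - [[0,0,0],[0,0,0.6],255]
    - [[0,0,0],[0,0,0.6],255]
    - [[0,0,0],[0,0,0.6],255]

```text
clock: 56.4
tcp_pos: [0.6005, -0.0285, 0.0551]
orientation: [0.0, -0.685, 0.728, -0.001]
wrist_force: [-2.0, -0.6, 10.2]
finger_gap: 0.0168
grip_force: 79.7
```

```bash
python3 - <<'E'
from h import *
plan([]); print(env.get_state()['ft_torque'])
E
```

```text
t56.40 pos [ 0.6005 -0.0285  0.0551] yaw 176.5 tilt 0.09 F [-2.  -0.6 10.2] gap 0.0168 grip 79.7 q6 -1.69
[0.05014279 0.62513704 0.01996922]
```

Emit:
carry_out:
  steps:
    - [[0,0,8],[0,0,0],255]
    - [[0,0,16],[0,0,0],255]
    - [[0,0,24],[0,0,0],255]
    - [[0,0,32],[0,0,0],255]
    - [[0,0,40],[0,0,0],255]
    - [[0,0,48],[0,0,0],255]
    - [[0,0,54],[0,0,0],255]
    - [[0,0,58],[0,0,0],255]

```text
clock: 57.4
tcp_pos: [0.6017, -0.0286, 0.0555]
orientation: [0.002, -0.245, 0.969, -0.001]
wrist_force: [1.0, 0.4, 8.6]
finger_gap: 0.0168
grip_force: 79.7
```

```bash
python3 - <<'E'
from h import *
plan([]); print(env.get_state()['ft_torque'])
E
```

```text
t57.40 pos [ 0.6017 -0.0286  0.0555] yaw 118.4 tilt 0.21 F [1.  0.4 8.6] gap 0.0168 grip 79.7 q6 -0.68
[0.02745622 0.19302592 0.3191875 ]
```

Emit:
carry_out:
  steps:
    - [[0,0,0.5],[0,0,0],255]
    - [[0,0,1],[0,0,0],255]
    - [[0,0,1.5],[0,0,0],255]
    - [[0,0,2],[0,0,0],255]
    - [[0,0,2.5],[0,0,0],255]
    - [[0,0,3],[0,0,0],255]
    - [[0,0,3],[0,0,0],255]
    - [[0,0,3],[0,0,0],255]

```text
clock: 58.4
tcp_pos: [0.6017, -0.0286, 0.0555]
orientation: [0.002, -0.221, 0.975, -0.001]
wrist_force: [-0.3, 0.2, 8.7]
finger_gap: 0.0168
grip_force: 79.7
```

```bash
python3 - <<'E'
from h import *
plan([]); print(env.get_state()['ft_torque'])
E
```

```text
t58.40 pos [ 0.6017 -0.0286  0.0555] yaw 115.5 tilt 0.21 F [-0.3  0.2  8.7] gap 0.0168 grip 79.7 q6 -0.63
[0.06810078 0.20870608 0.21053915]
```

Emit:
carry_out:
  steps:
    - [[0,0,0.5],[0,0,0],255]
    - [[0,0,1],[0,0,0],255]
    - [[0,0,1.5],[0,0,0],255]
    - [[0,0,2],[0,0,0],255]
    - [[0,0,2],[0,0,0],255]
    - [[0,0,2],[0,0,0],255]
    - [[0,0,2],[0,0,0],255]
    - [[0,0,2],[0,0,0],255]

```text
clock: 59.4
tcp_pos: [0.601, -0.0284, 0.0554]
orientation: [0.001, -0.204, 0.979, -0.0]
wrist_force: [-0.3, 1.0, 10.1]
finger_gap: 0.0167
grip_force: 79.9
```

```bash
python3 - <<'E'
from h import *
plan([]); print(env.get_state()['ft_torque'])
E
```

```text
t59.40 pos [ 0.601  -0.0284  0.0554] yaw 113.6 tilt 0.14 F [-0.3  1.  10.1] gap 0.0167 grip 79.9 q6 -0.59
[0.11514901 0.47694868 0.4178204 ]
```

Emit:
carry_out:
  steps:
    - [[0,0,0],[0,0,-0.1],255]
    - [[0,0,0],[0,0,-0.2],255]
    - [[0,0,0],[0,0,-0.3],255]
    - [[0,0,0],[0,0,-0.4],255]
    - [[0,0,0],[0,0,-0.5],255]
    - [[0,0,0],[0,0,-0.6],255]
    - [[0,0,0],[0,0,-0.7],255]
    - [[0,0,0],[0,0,-0.7],255]

```text
clock: 60.4
tcp_pos: [0.6005, -0.0283, 0.0611]
orientation: [0.0, -0.204, 0.979, 0.0]
wrist_force: [2.3, 1.9, 5.6]
finger_gap: 0.017
grip_force: 79.0
```

```bash
python3 - <<'E'
from h import *
plan([]); print(env.get_state()['ft_torque'])
E
```

```text
t60.40 pos [ 0.6005 -0.0283  0.0611] yaw 113.5 tilt 0.06 F [2.3 1.9 5.6] gap 0.0170 grip 79.0 q6 -0.59
[ 0.29511518 -0.42772325  0.14752693]
```

Emit:
carry_out:
  steps:
    - [[0,0,0],[0,0,-0.05],255]
    - [[0,0,0],[0,0,-0.1],255]
    - [[0,0,0],[0,0,-0.15],255]
    - [[0,0,0],[0,0,-0.15],255]
    - [[0,0,0],[0,0,-0.15],255]
    - [[0,0,0],[0,0,-0.15],255]
    - [[0,0,0],[0,0,-0.15],255]
    - [[0,0,0],[0,0,-0.15],255]

```text
clock: 61.4
tcp_pos: [0.6002, -0.0284, 0.0625]
orientation: [0.0, -0.204, 0.979, 0.0]
wrist_force: [3.8, 1.2, 4.2]
finger_gap: 0.0169
grip_force: 79.0
```

```bash
python3 - <<'E'
from h import *
plan([]); print(env.get_state()['ft_torque'])
E
```

```text
t61.40 pos [ 0.6002 -0.0284  0.0625] yaw 113.5 tilt 0.02 F [3.8 1.2 4.2] gap 0.0169 grip 79.0 q6 -0.59
[ 0.32965064 -0.74832266  0.14252348]
```

Emit:
carry_out:
  steps:
    - [[0,0,0],[0,0,-0.05],255]
    - [[0,0,0],[0,0,-0.1],255]
    - [[0,0,0],[0,0,-0.1],200]
    - [[0,0,0],[0,0,-0.1],150]
    - [[0,0,0],[0,0,-0.1],80]
    - [[0,0,0],[0,0,-0.1],0]
    - [[0,0,0],[0,0,-0.1],0]
    - [[0,0,0],[0,0,-0.1],0]

```text
clock: 62.4
tcp_pos: [0.6001, -0.0284, 0.0635]
orientation: [0.0, -0.204, 0.979, 0.0]
wrist_force: [0.1, -1.0, -0.4]
finger_gap: 0.0855
grip_force: 0.0
```

Emit:
carry_out:
  steps:
    - [[0,0,0],[0,0,0],0]
    - [[0,0,0],[0,0,-1],0]
    - [[0,0,0],[0,0,-3],0]
    - [[0,0,0],[0,0,-5],0]
    - [[0,0,0],[0,0,-8],0]
    - [[0,0,0],[0,0,-11],0]
    - [[0,0,0],[0,0,-13],0]
    - [[0,0,0],[0,0,-13],0]

```text
clock: 63.4
tcp_pos: [0.6015, -0.0287, 0.1959]
orientation: [0.002, -0.204, 0.979, -0.001]
wrist_force: [-0.1, 0.5, -0.6]
finger_gap: 0.0852
grip_force: 0.0
```

```bash
cat > chk.py <<'E'
from h import *
from scipy.optimize import least_squares
def cap(c,im,d):
    P=cloud(c,d); hsv=cv2.cvtColor(im,cv2.COLOR_RGB2HSV).astype(int)
    near=np.hypot(P[...,0]-.6,P[...,1]+.03)<.08
    red=((hsv[...,0]<6)|(hsv[...,0]>174))&(hsv[...,1]>150)&(hsv[...,2]>50)&near
    q=P[red]; T=q[(q[:,2]>.115)]; S=q[(q[:,2]>.088)&(q[:,2]<.106)&(np.hypot(q[:,0]-.6,q[:,1]+.028)<.044)]
    A=np.c_[S[:,:2]-[.6,-.028],np.ones(len(S))]; co=np.linalg.lstsq(A,S[:,2],rcond=None)[0]
    T=T[T[:,2]>np.percentile(T[:,2],98)-.006]; W=T[:,:2]; e,V=np.linalg.eigh(np.cov(W.T))
    z0=np.percentile(q[:,2],2); w=q[(q[:,2]>.06)&(q[:,2]<.086)]
    r=least_squares(lambda p:np.hypot(w[:,0]-p[0],w[:,1]-p[1])-.0485,[.6,-.03],loss='soft_l1',f_scale=.001)
    print(c,'wing top z',np.median(T[:,2]).round(4),'shell top z',np.median(S[:,2]).round(4),'tilt',co[:2].round(3),'yaw',np.degrees(np.arctan2(V[1,1],V[0,1])).round(1),'axis',r.x.round(4),'lowest red',z0.round(4))
if __name__=='__main__':
    plan([])
    for c in('side','top'):
        z=np.load(f'{c}0.npz'); cap(c,z['im'],z['d']); cap(c,*env.read_camera(c))
E
python3 chk.py
```

```text
t63.40 pos [ 0.6015 -0.0287  0.1959] yaw 113.5 tilt 0.26 F [-0.1  0.5 -0.6] gap 0.0852 grip 0.0 q6 -0.59
side wing top z 0.1246 shell top z 0.0948 tilt [-0.01  -0.009] yaw -154.3 axis [ 0.601  -0.0265] lowest red 0.0611
side wing top z 0.1246 shell top z 0.0947 tilt [-0.007 -0.007] yaw -157.1 axis [ 0.6022 -0.0274] lowest red 0.0606
top wing top z 0.126 shell top z 0.0962 tilt [-0.001  0.   ] yaw -153.9 axis [ 0.6021 -0.0263] lowest red 0.0867Traceback (most recent call last):
  File "chk.py", line 16, in <module>
    z=np.load(f'{c}0.npz'); cap(c,z['im'],z['d']); cap(c,*env.read_camera(c))
                                                   ~~~^^^^^^^^^^^^^^^^^^^^^^^
  File "chk.py", line 9, in cap
    T=T[T[:,2]>np.percentile(T[:,2],98)-.006]; W=T[:,:2]; e,V=np.linalg.eigh(np.cov(W.T))
               ~~~~~~~~~~~~~^^^^^^^^^^^
    return _quantile_unchecked(
        a, q, axis, out, overwrite_input, method, keepdims, weights)
    return _ureduce(a,
                    func=_quantile_ureduce_func,
    ...<5 lines>...
                    overwrite_input=overwrite_input,
                    method=method)
    r = func(a, **kwargs)
    result = _quantile(arr,
                       quantiles=q,
    ...<2 lines>...
                       out=out,
                       weights=wgt)
    slices_having_nans = np.isnan(arr[-1, ...])
                                  ~~~^^^^^^^^^
IndexError: index -1 is out of bounds for axis 0 with size 0
```

The cap height matches its locked height to 0.1 mm (an unlocked cap would sit 5 mm higher), and it is level and centred. Handing in.

```bash
python3 -c "
from h import *
for c in('side','top'):
    im,d=env.read_camera(c)
    print([t[0] for t in teeth(c,im,d) if .3<t[0][0]<.75 and -.4<t[0][1]<.5])
print(env.hand_in())"
```

```text
[]
[]
the job is handed in; nothing more can be done
None
```

I put all five teeth in the jar and locked the cap back on; it sits at its original locked height, no tooth shows on the bench, and I handed the job in (no verdict was returned).

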